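# Date-stamp a carton of noodles

### The arm

A 6-joint arm with a two-finger parallel gripper is mounted at the origin on the work surface. World frame = base frame: x ahead of the robot, y to its left, z up, the work surface at z = 0. Lengths are in m, angles in rad, forces in N, time in s.
With the tool pointing down it reaches from about 0.35 to 0.975 m from the base axis. Payload 4.9 kg.
Tool frame: the origin (TCP) lies on the centre line of the jaws, within the pads' length; the fingertips stand 11 mm ahead of it and the grasp point (between the pads) lies 8 mm behind it; z points along the fingers, y is the direction in which the jaws open and shut (so a half turn about z gives the same grasp; the last joint's range is limited). The gripper opens to 85 mm and grips with 20 to 120 N. Pads are 22 mm wide; open, the fingers measure 114 mm over their backs; the gripper's body (76 mm by 85 mm) begins 54 mm behind the grasp point. The pads swing forward as they close: fully open they stand 13 mm farther back than shut.
Start: joints at [-1.404, 0.053, 1.613, -0, 1.476, -0.119], TCP at [0.176, -0.6, 0.242] pointing down, gripper open.
Joint ranges: [-3.01, 3.01], [-1.01, 2.22], [0.06, 2.58], [-1.02, 4.17], [0.09, 2.62], [-3.14, 3.14]. Speed limits (rad/s): [2.57, 2.57, 3.14, 3.14, 3.14, 3.14].

### API

Orientations are given as a rotation vector (axis times angle).
In Python, from station import ctrl gives the robot as it stands.
- The arm moves only by the tool send_rows, never from a script. Its argument "series" is a list of rows, each an object of numbers: "tx", "ty", "tz": the shift along the tool's x, y, z in cm; "wx", "wy", "wz": the turn, a rotation vector about the tool's x, y, z in rad; "jaw": the closure, from 0 (fully open) to 1 (shut). In form: [{"tx": .., "ty": .., "tz": .., "wx": .., "wy": .., "wz": .., "jaw": ..}, ...]. A call has 1 to 5 rows; each row shifts and turns the pose as measured when the row begins, along the tool's axes as they then stand; what a row does not reach is not made up. A row lasts 1/8 s, in which the tool goes at most 62.5 mm and 10.7 degrees, less where a joint would pass 70% of its speed; a pose out of reach is approached as far as the arm can. A call is refused whole if a number of a shift passes 6.25 or a number of a turn 0.188, either way. A call with a gripper value outside its range is refused whole. The fingers move at their own pace and stop on an object; "squeeze" is the grip in N (left out, the last holds). Time passes only in rows, so rows that do not move let the fingers close. It gives the time, the measured TCP pose, the force and the opening at its end, in the units of the state.
- ctrl.get_obs(): the state, without advancing time (a new reading comes with each control period).
- ctrl.get_image(name): name is "side" or "top" or "wrist"; returns the picture (480x640x3 uint8, red, green, blue); there is no depth.
- ctrl.camera_info(name): a dict with "mtx" (3x3 intrinsics, pixels), "R" (3x3) and "t" (3): a world point X has camera coordinates R X + t. Camera axes: x right, y down, z forward; pixel columns grow to the right and rows downward; lengths in m; the calibration is good to about 2 mm. A picture is of the moment at which its call begins: read the wrist's pose just before it. camera_info takes no time and is no camera call; for the wrist camera it gives the pose at the moment of the call.
- ctrl.finish_job(): hands the job in, once; it reports no verdict.
The state is a dict: "t": time; "q": joint angles; "dq": joint speeds; "effort": joint torques, N m; "tool_pos": TCP position; "tool_rot": TCP orientation; "contact_force": force on the tool from outside, world axes, zero at the start; "wrist_torque": the same for the moment, N m; "opening": finger opening in m.
Only numpy, scipy, OpenCV 4.12 (cv2) and the standard library are available. Lean on these libraries where they do the work, as an engineer would, in place of code of your own. Each camera call takes 0.05 s, during which the arm holds its last target.

### The job

Load the noodle carton into the stamp press, blank white field first, between the side guides and fully home against the end stop. Then press the red knob all the way down to its stop, hold it there for about half a second and let it come fully up, pressing it only while the carton is home. Finally put the stamped carton flat and lengthwise in the blue tray, let go of it, and leave the bowl, the bottle and the cup stack where they stand.

Things in the scene. Friction and masses are not known exactly. Their poses are not given: they have to be found in the camera images.
- press: Stamp press fixed on the counter: green column and head on a grey base plate. Origin on the counter below the plunger axis; x runs from the open loading side towards the column, z up. The carton lies on the plate: 120 mm wide, 10 mm thick, x = -195 to +105 mm. The head covers x = -30 to +100, y = +-25 mm, 105 to 135 mm above the counter.
- end_stop (a point): Middle of the face of the steel end stop, at x = +45 mm of the press, 30 mm above the counter. Axes as the press.
- guide_mouth (a point): Middle between the near ends of the two parallel steel side guides, on the plate, at x = 0 of the press. From here to the end stop the guides are 66 mm apart and 20 mm high; towards the loading side they flare out to about 90 mm apart at x = -25 mm. Axes as the press.
- guard_edge (a point): Middle of the lower near edge of a clear horizontal guard pane over the press: at x = -23 mm, 348 mm above the counter. It runs to x = +130, y = +-100 mm, on posts at x = +88, y = +-78 mm. An upright tool does not fit over the knob under it: lean the tool back to the loading side, 30 to 45 degrees. Axes as the press.
- press_mark (a point): Point on the top of the base plate (10 mm above the counter) under the plunger axis, where the carton's white field belongs; axes as the press.
- plunger_top (a point): Centre of the top of the red mushroom knob of the plunger, 56 mm across, flat on top (48 mm), 190 mm above the counter when up and 165 mm when fully down. z up.
- plunger (a joint): Depth of the plunger in m: 0 = up, 0.025 = down against its stop. It moves straight down; a spring returns it (about 4 N to start it, about 14 N at the bottom, then rigid). Its stamp just reaches the top of a carton in the press at the bottom; when up it clears it by 25 mm.
- carton: Loose carton of dried noodles, 170 x 60 x 40 mm (x, y, z), about 0.2 kg, rigid, with a green band near the middle, a red band at its -x end and a blank white field at its +x end. Origin at the centre of its underside, x along its length towards the white field, z up. Home in the press, its centre is 40 mm to the loading side of the plunger axis. Hold it across its width in the red half.
- stamp_field (a point): Centre of the blank white field on top of the carton: 40 mm from the carton's centre along +x, 40 mm above its underside.
- tray: Shallow blue tray fixed on the counter, outside 260 x 160 x 18 mm (x, y, z), walls and floor 5 mm thick. Origin at the centre of its underside, x along its length.
- steel_bowl: Bystander: steel bowl, 120 mm across, 60 mm high; origin at the centre of its foot.
- sauce_bottle: Bystander: black bottle with red cap, 60 mm across, 170 mm high; origin at the centre of its foot.
- cup_stack: Bystander: stack of white tasting cups, 97 mm across, 120 mm high; origin at the centre of its foot.
There are look-alikes about, which are no part of the job. Several things look just like the carton: the one meant starts farthest to the robot's left.

How it is judged:
By the outcome, as a careful person would: the job done as asked, in the order asked, and still so for the second after the job is handed in, with the robot touching nothing.
It also fails if it takes over 72 s, if anything falls off the work surface, if the arm or the gripper's body presses on something with over 40 N, if the wrist force passes 120 N, or if a joint passes its speed limit or range.

## Working session

There is one attempt and no reset: what is moved stays moved. The work goes in short steps, Python scripts to look and compute and a tool call to move; the robot and the scene stay as the last step left them, time stands still between calls to the robot, and variables do not carry over. Pictures are saved under pics/ and viewed, and the job is handed in when it is done.

Besides the shell and the picture viewer there is one more tool, called after "Request:" as name(argument=value, ...) on one line, values as JSON. send_rows: Moves the arm, as the interface text tells. Its arguments: {"type":"object","properties":{"series":{"type":"array"},"squeeze":{"type":"number"}},"required":["series"]}

```bash
mkdir -p pics; ls; python3 - <<'E'
from station import ctrl
import cv2
print(ctrl.get_obs())
for n in ["side","top","wrist"]:
    i=ctrl.camera_info(n); print(n,i)
    cv2.imwrite(f"pics/{n}0.png",ctrl.get_image(n)[:,:,::-1])
E
```

```text
pics
{'t': 0.0, 'q': array([-1.40399842e+00,  5.33507384e-02,  1.61430836e+00,  9.79478570e-06,
        1.47598474e+00, -1.18999992e-01]), 'dq': array([-0.00042268, -0.00075199,  0.00019221,  0.00062972, -0.00041278,
        0.00015332]), 'effort': array([-1.15609495e-03, -3.93679726e+01, -3.70177209e+01, -1.06359878e-04,
        7.06827952e-03,  3.45494743e-05]), 'tool_pos': array([ 0.17610416, -0.59904916,  0.2410582 ]), 'tool_rot': array([-3.10754164e+00, -4.47110466e-01,  6.16441682e-05]), 'contact_force': array([-0.54684595,  0.24121111, -0.21447805]), 'wrist_torque': array([-0.00530165,  0.03769913,  0.02646961]), 'opening': 0.08582242661544787}
side {'mtx': array([[496.17623483,   0.        , 328.37792299],
       [  0.        , 496.17623483, 235.69738499],
       [  0.        ,   0.        ,   1.        ]]), 'R': array([[ 0.86174041,  0.50734826, -0.00110016],
       [ 0.47987136, -0.8157705 , -0.32286526],
       [-0.16470261,  0.2776981 , -0.9464443 ]]), 't': array([-0.48761492, -0.20365498,  1.51626658])}
top {'mtx': array([[612.92962216,   0.        , 324.39671555],
       [  0.        , 612.92962216, 245.94159226],
       [  0.        ,   0.        ,   1.        ]]), 'R': array([[ 0.01850804, -0.99980274,  0.00720607],
       [-0.99275031, -0.01923263, -0.11864623],
       [ 0.11876142, -0.00495792, -0.99291044]]), 't': array([0.0038905 , 0.5907096 , 1.32608089])}
wrist {'mtx': array([[403.86797027,   0.        , 321.96422932],
       [  0.        , 403.86797027, 236.82382574],
       [  0.        ,   0.        ,   1.        ]]), 'R': array([[ 0.28205968, -0.95939334, -0.00260084],
       [-0.91865895, -0.27086344,  0.28757388],
       [-0.27660093, -0.07872371, -0.95775493]]), 't': array([-0.62429233, -0.03724921,  0.37867642])}
```

View pics/top0.png

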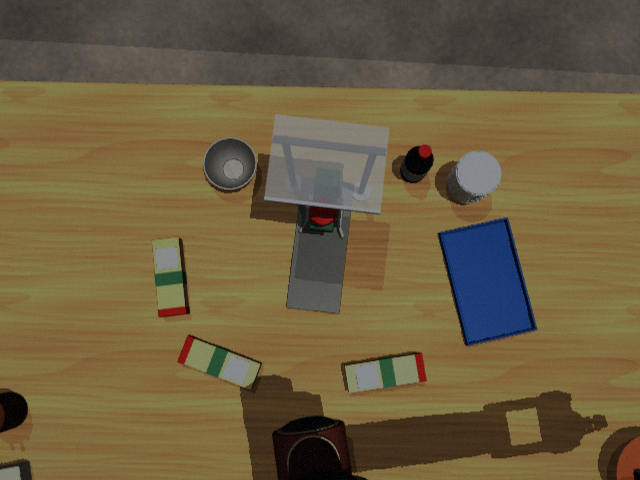

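View pics/side0.png

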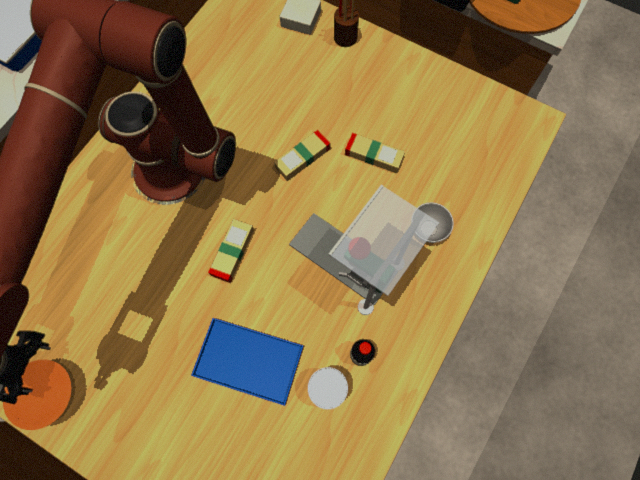

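View pics/wrist0.png

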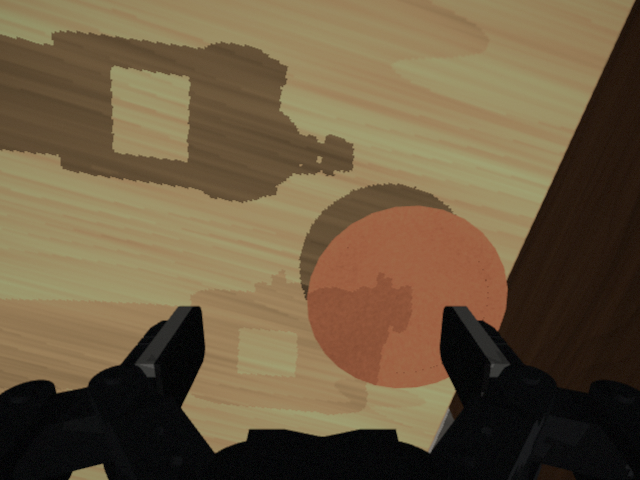

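Top view: there are three carton look-alikes, A (170,277), B (220,362) and C (385,373). There is also a grey/white box at (12,475) and a dark cup at (10,410). The robot's left (+y) is image left, so A is the candidate. I'll check it in close crops.

```bash
cat > h.py <<'E'
import numpy as np, cv2
from station import ctrl
from scipy.spatial.transform import Rotation as Rot
def ray(n,u,v,z,info=None):
    i=info or ctrl.camera_info(n); K,R,t=i["mtx"],i["R"],i["t"]
    d=R.T@np.linalg.solve(K,[u,v,1.]); c=-R.T@t
    return c+d*(z-c[2])/d[2]
def proj(n,X,info=None):
    i=info or ctrl.camera_info(n); p=i["mtx"]@(i["R"]@np.asarray(X,float)+i["t"]); return p[:2]/p[2]
def tri(obs):
    A=[];b=[]
    for n,u,v in obs:
        i=ctrl.camera_info(n);P=i["mtx"]@np.c_[i["R"],i["t"]]
        for k,w in((0,u),(1,v)):
            r=P[k]-w*P[2];A.append(r[:3]);b.append(-r[3])
    return np.linalg.lstsq(np.array(A),np.array(b),rcond=None)[0]
def crop(src,dst,x0,y0,w,h,s):
    im=cv2.imread(src)[y0:y0+h,x0:x0+w]; cv2.imwrite(dst,cv2.resize(im,None,fx=s,fy=s,interpolation=cv2.INTER_CUBIC))
E
python3 - <<'E'
from h import *
crop("pics/top0.png","pics/c1.png",140,230,60,95,6)
crop("pics/top0.png","pics/c2.png",255,105,150,215,2.75)
crop("pics/top0.png","pics/c3.png",430,210,115,145,4)
crop("pics/side0.png","pics/c4.png",280,180,180,140,4)
for n,p in dict(A=(170,277),B=(220,362),C=(385,373)).items(): print(n,ray("top",*p,.04))
E
```

```text
A [0.51471903 0.35276718 0.04      ]
B [0.3329983  0.23602393 0.04      ]
C [ 0.3160174 -0.1209554  0.04     ]
```

View pics/c1.png

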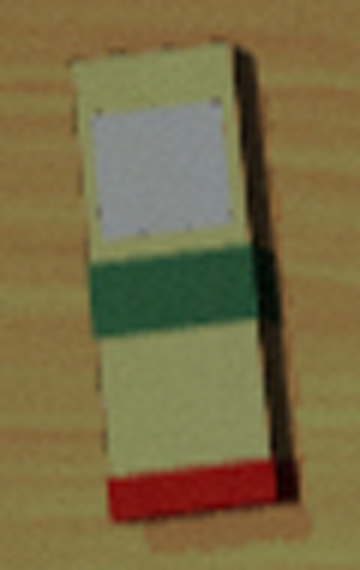

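View pics/c2.png

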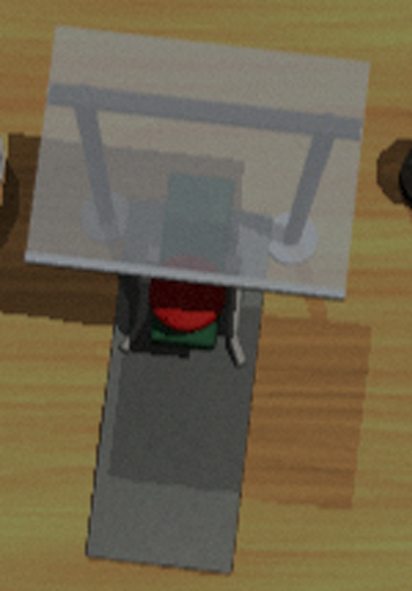

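View pics/c3.png

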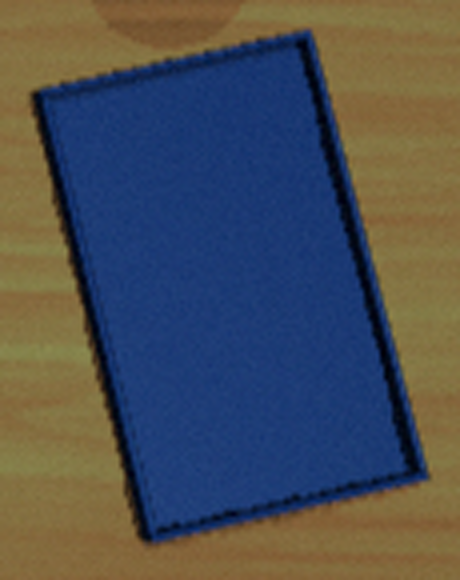

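View pics/c4.png

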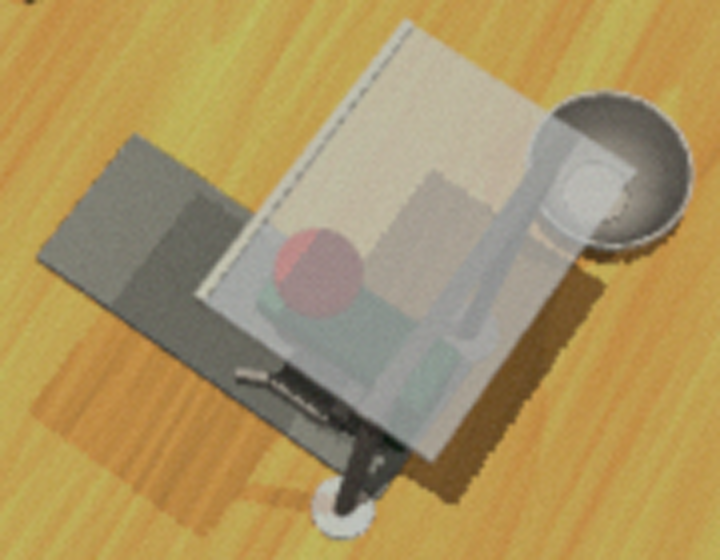

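```bash
cat > fit.py <<'E'
from h import *
from scipy.optimize import least_squares
def fit(pts,x0):
    # pts: (cam,u,v,(lx,ly,lz))
    inf={n:ctrl.camera_info(n) for n in("top","side")}
    def res(p):
        c,s=np.cos(p[2]),np.sin(p[2]);r=[]
        for n,u,v,(x,y,z) in pts:
            r+=list(proj(n,[p[0]+c*x-s*y,p[1]+s*x+c*y,z],inf[n])-[u,v])
        return np.array(r)
    o=least_squares(res,x0,loss="soft_l1");print(o.x.round(4),np.degrees(o.x[2]).round(2),"\n",res(o.x).reshape(-1,2).round(1).tolist());return o.x
def T(L,x0,y0,s,cam): return [(cam,x0+u/s,y0+v/s,l) for u,v,l in L]
E
python3 - <<'E'
from fit import *
a=T([(75,65,(.085,.03,.04)),(238,45,(.085,-.03,.04)),(275,498,(-.085,-.03,.04)),(110,520,(-.085,.03,.04))],140,230,6,"top")
print("carton");fit(a,[.51,.35,0])
p=T([(88,555,(-.195,.06,.01)),(232,572,(-.195,-.06,.01)),(27,262,(-.023,.1,.35)),(345,297,(-.023,-.1,.35))],255,105,2.75,"top")
p+=T([(135,135,(-.195,.06,.01)),(38,258,(-.195,-.06,.01)),(318,272,(0,0,.19)),(407,22,(-.023,.1,.35)),(200,297,(-.023,-.1,.35)),(432,460,(.13,-.1,.35)),(633,175,(.13,.1,.35))],280,180,4,"side")
print("press");fit(p,[.65,0,0])
t=T([(36,93,(.13,.08,.018)),(312,33,(.13,-.08,.018)),(428,475,(-.13,-.08,.018)),(150,540,(-.13,.08,.018))],430,210,4,"top")
print("tray");fit(t,[.5,-.36,0])
crop("pics/side0.png","pics/c5.png",335,125,80,55,8)
crop("pics/side0.png","pics/c6.png",180,310,180,110,4)
E
```

```text
carton
[0.5153 0.3548 0.1288] 7.38 
 [[-0.1, -0.8], [-0.1, -0.4], [0.1, 0.9], [0.1, 0.3]]
press
[ 0.6447  0.0193 -0.0944] -5.41 
 [[-0.6, -0.6], [0.4, -0.7], [-0.3, -0.8], [-0.2, -0.4], [-0.7, -1.0], [-1.3, -0.3], [-0.0, -0.8], [-1.2, 0.1], [-1.6, 0.5], [-0.1, 1.1], [0.4, -0.7]]
tray
[ 0.5215 -0.3521  0.2403] 13.77 
 [[0.1, -1.0], [-0.5, -1.3], [0.3, 1.1], [0.0, 0.9]]
```

View pics/c5.png

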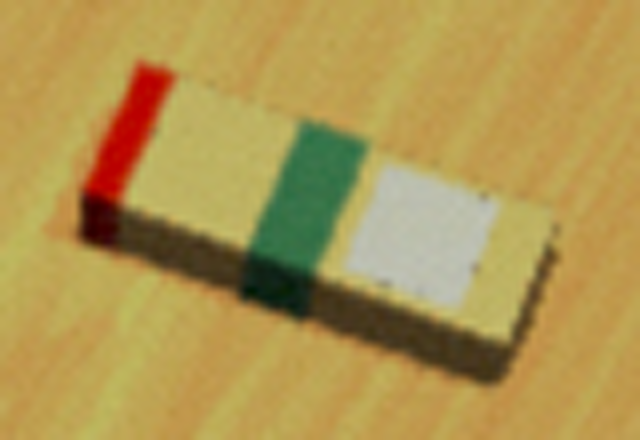

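View pics/c6.png

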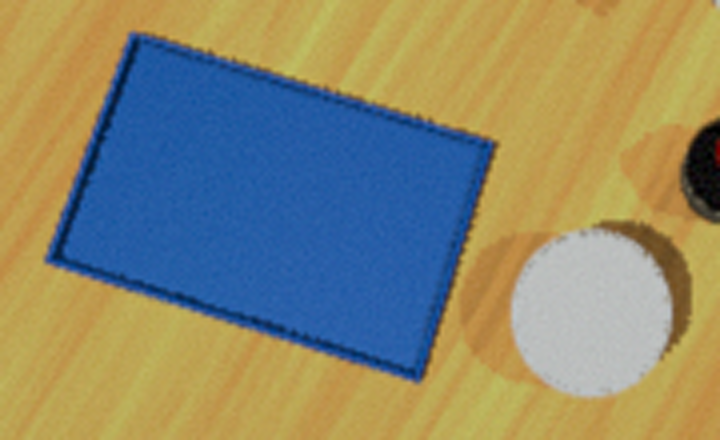

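```bash
python3 - <<'E'
from fit import *
a=T([(75,65,(.085,.03,.04)),(238,45,(.085,-.03,.04)),(275,498,(-.085,-.03,.04)),(110,520,(-.085,.03,.04))],140,230,6,"top")
s=T([(555,212,(.085,.03,.04)),(505,345,(.085,-.03,.04)),(88,190,(-.085,-.03,.04)),(138,62,(-.085,.03,.04))],335,125,8,"side")
print("carton");fit(s,[.51,.35,0]);fit(a+s,[.51,.35,0])
t=T([(36,93,(.13,.08,.018)),(312,33,(.13,-.08,.018)),(428,475,(-.13,-.08,.018)),(150,540,(-.13,.08,.018))],430,210,4,"top")
ts=T([(495,143,(.13,.08,.018)),(420,382,(.13,-.08,.018)),(45,262,(-.13,-.08,.018)),(132,32,(-.13,.08,.018))],180,310,4,"side")
print("tray");fit(ts,[.5,-.36,0]);fit(t+ts,[.5,-.36,0])
p=T([(88,555,(-.195,.06,.01)),(232,572,(-.195,-.06,.01)),(27,262,(-.023,.1,.35)),(345,297,(-.023,-.1,.35))],255,105,2.75,"top")
q=T([(135,135,(-.195,.06,.01)),(38,258,(-.195,-.06,.01)),(318,272,(0,0,.19)),(407,22,(-.023,.1,.35)),(200,297,(-.023,-.1,.35)),(432,460,(.13,-.1,.35)),(633,175,(.13,.1,.35))],280,180,4,"side")
fit(p,[.65,0,0]);fit(q,[.65,0,0])
# current
o=ctrl.get_obs();R=Rot.from_rotvec(o["tool_rot"]).as_matrix();print(R.round(3))
i=ctrl.camera_info("wrist");print("cam in tool",(R.T@(-i["R"].T@i["t"]-o["tool_pos"])).round(4),(i["R"]@R).round(3))
E
```

```text
carton
[0.5193 0.3552 0.1421] 8.14 
 [[0.6, -0.0], [0.1, 0.1], [-1.0, 0.1], [0.1, -0.2]]
[0.5168 0.355  0.1321] 7.57 
 [[-0.2, -1.4], [-0.3, -1.1], [0.2, 0.2], [0.2, -0.4], [-0.2, -0.1], [-0.9, -0.1], [-1.7, -0.5], [-0.5, -0.7]]
tray
[ 0.5263 -0.3524  0.24  ] 13.75 
 [[0.2, -0.3], [0.1, 0.5], [-0.2, 0.3], [-0.0, -0.6]]
[ 0.5242 -0.3522  0.2396] 13.73 
 [[0.2, -2.2], [-0.4, -2.4], [0.3, -0.1], [0.0, -0.3], [-0.5, -0.8], [-0.6, -0.0], [-0.8, -0.2], [-0.6, -1.0]]
[ 0.6435  0.0189 -0.0937] -5.37 
 [[-0.4, -0.0], [0.6, -0.2], [-0.1, -0.1], [0.0, 0.2]]
[ 0.646   0.0198 -0.0975] -5.58 
 [[-0.1, -1.0], [-0.7, -0.4], [0.6, -0.7], [-0.4, 0.3], [-1.0, 0.5], [0.4, 1.2], [1.1, -0.4]]
[[ 0.959  0.282 -0.   ]
 [ 0.282 -0.959  0.002]
 [ 0.    -0.002 -1.   ]]
cam in tool [ 0.0733  0.0006 -0.1306] [[ 0.     1.     0.001]
 [-0.958  0.    -0.288]
 [-0.288 -0.001  0.958]]
```

```bash
cat > plan.py <<'E'
from h import *
import sys,json
PR=np.array([.645,.0193]);PY=-.0955
CA=np.array([.517,.355]);CY=.133
TR=np.array([.524,-.3522]);TY=.24
def toolR(yaw,lean=0.):
    # tool x at yaw, pointing down; lean: tool z tipped towards -tool x direction (flipped tool => forward)
    x=np.array([np.cos(yaw),np.sin(yaw),0]);z=np.array([0,0,-1.]);y=np.cross(z,x)
    B=np.c_[x,y,z]
    return B@Rot.from_rotvec([0,-lean,0]).as_matrix()
def w(o,yaw,lx,ly): return o+[np.cos(yaw)*lx-np.sin(yaw)*ly,np.sin(yaw)*lx+np.cos(yaw)*ly]
def rows(pos,R,n=None,nmax=10):
    o=ctrl.get_obs();p=o["tool_pos"];Rc=Rot.from_rotvec(o["tool_rot"]).as_matrix()
    d=np.asarray(pos)-p;rv=Rot.from_matrix(Rc.T@R).as_rotvec()
    print("t",o["t"].round(2) if hasattr(o["t"],"round") else o["t"],"d",d.round(4),"rv",rv.round(3))
    N=n or int(max(np.ceil(np.linalg.norm(d)/.06),np.ceil(np.linalg.norm(rv)/.18),1))
    print("N",N)
    for k in range(min(N,nmax)):
        Rk=Rc@Rot.from_rotvec(rv*k/N).as_matrix()
        s=Rk.T@(d/N)*100
        print(k,s.round(2).tolist(),(rv/N).round(3).tolist())
def st():
    o=ctrl.get_obs();print("t",round(float(o["t"]),2),o["tool_pos"].round(4),"F",o["contact_force"].round(1),"op",round(o["opening"],4),"q",o["q"].round(2))
E
python3 - <<'E'
from plan import *
rows([.45,-.1,.24],toolR(np.radians(101)))
print(w(CA,CY,-.055,0))
E
```

```text
t 0.15 d [ 0.2739  0.4992 -0.0013] rv [-1.000e-03 -1.000e-03 -1.477e+00]
N 10
0 [4.04, -4.02, 0.02] [-0.0, -0.0, -0.148]
1 [4.58, -3.38, 0.02] [-0.0, -0.0, -0.148]
2 [5.03, -2.67, 0.02] [-0.0, -0.0, -0.148]
3 [5.37, -1.9, 0.02] [-0.0, -0.0, -0.148]
4 [5.59, -1.09, 0.02] [-0.0, -0.0, -0.148]
5 [5.69, -0.25, 0.02] [-0.0, -0.0, -0.148]
6 [5.66, 0.59, 0.02] [-0.0, -0.0, -0.148]
7 [5.52, 1.41, 0.01] [-0.0, -0.0, -0.148]
8 [5.25, 2.21, 0.01] [-0.0, -0.0, -0.148]
9 [4.87, 2.96, 0.01] [-0.0, -0.0, -0.148]
[0.46248573 0.34770655]
```

Request:
send_rows(series=[{"tx": 4,"ty": -4,"wz": -0.148},{"tx": 4.6,"ty": -3.4,"wz": -0.148},{"tx": 5,"ty": -2.7,"wz": -0.148},{"tx": 5.4,"ty": -1.9,"wz": -0.148},{"tx": 5.6,"ty": -1.1,"wz": -0.148}], squeeze=40)

```text
invalid input at $.series[0]: expected keys tx, ty, tz, wx, wy, wz, jaw
```

```bash
python3 - <<'E'
from plan import *
st();rows([.45,.05,.24],toolR(np.radians(135)))
E
```

```text
t 0.15 [ 0.1761 -0.5992  0.2413] F [ 0.3 -0.5 -0.1] op 0.0854 q [-1.4   0.05  1.61 -0.    1.48 -0.12]
t 0.15 d [ 0.2739  0.6492 -0.0013] rv [-1.00e-03 -2.00e-03 -2.07e+00]
N 12
0 [3.72, -4.55, 0.02] [-0.0, -0.0, -0.173]
1 [4.44, -3.84, 0.02] [-0.0, -0.0, -0.173]
2 [5.03, -3.02, 0.02] [-0.0, -0.0, -0.173]
3 [5.48, -2.11, 0.02] [-0.0, -0.0, -0.173]
4 [5.76, -1.14, 0.02] [-0.0, -0.0, -0.173]
5 [5.87, -0.14, 0.01] [-0.0, -0.0, -0.173]
6 [5.81, 0.87, 0.01] [-0.0, -0.0, -0.173]
7 [5.57, 1.86, 0.01] [-0.0, -0.0, -0.173]
8 [5.17, 2.79, 0.01] [-0.0, -0.0, -0.173]
9 [4.61, 3.63, 0.01] [-0.0, -0.0, -0.173]
```

Request:
send_rows(series=[{"tx": 4,"ty": -4,"tz": 0,"wx": 0,"wy": 0,"wz": -0.148,"jaw": 0},{"tx": 4.6,"ty": -3.4,"tz": 0,"wx": 0,"wy": 0,"wz": -0.148,"jaw": 0},{"tx": 5,"ty": -2.7,"tz": 0,"wx": 0,"wy": 0,"wz": -0.148,"jaw": 0},{"tx": 5.4,"ty": -1.9,"tz": 0,"wx": 0,"wy": 0,"wz": -0.148,"jaw": 0},{"tx": 5.6,"ty": -1.1,"tz": 0,"wx": 0,"wy": 0,"wz": -0.148,"jaw": 0}], squeeze=40)

```text
t: 0.78
tool_pos: [0.3118, -0.3429, 0.2392]
tool_rot: [-2.72, -1.562, -0.003]
contact_force: [0.4, -0.2, 0.1]
opening: 0.0851
```

```bash
python3 - <<'E'
from plan import *
st();rows([.45,.05,.22],toolR(np.radians(140)))
E
```

```text
t 0.78 [ 0.3118 -0.3429  0.2392] F [ 0.4 -0.2  0.1] op 0.0851 q [-1.   -0.35  1.98  0.    1.52 -0.47]
t 0.775 d [ 0.1382  0.3929 -0.0192] rv [ 0.    -0.006 -1.401]
N 8
0 [5.11, -0.98, 0.26] [0.0, -0.001, -0.175]
1 [5.2, -0.08, 0.26] [0.0, -0.001, -0.175]
2 [5.14, 0.83, 0.26] [0.0, -0.001, -0.175]
3 [4.91, 1.71, 0.25] [0.0, -0.001, -0.175]
4 [4.54, 2.54, 0.25] [0.0, -0.001, -0.175]
5 [4.03, 3.3, 0.25] [0.0, -0.001, -0.175]
6 [3.39, 3.95, 0.24] [0.0, -0.001, -0.175]
7 [2.65, 4.48, 0.24] [0.0, -0.001, -0.175]
```

Request:
send_rows(series=[{"tx": 5.1,"ty": -1,"tz": 0.2,"wx": 0,"wy": 0,"wz": -0.175,"jaw": 0},{"tx": 5.2,"ty": -0.1,"tz": 0.2,"wx": 0,"wy": 0,"wz": -0.175,"jaw": 0},{"tx": 5.1,"ty": 0.8,"tz": 0.2,"wx": 0,"wy": 0,"wz": -0.175,"jaw": 0},{"tx": 4.9,"ty": 1.7,"tz": 0.2,"wx": 0,"wy": 0,"wz": -0.175,"jaw": 0},{"tx": 4.5,"ty": 2.5,"tz": 0.2,"wx": 0,"wy": 0,"wz": -0.175,"jaw": 0}])

```text
t: 1.4
tool_pos: [0.3952, -0.0884, 0.2295]
tool_rot: [-1.767, -2.596, -0.008]
contact_force: [0.2, -0.4, -0.5]
opening: 0.0851
```

```bash
python3 - <<'E'
from plan import *
st();rows([*w(CA,CY,-.055,0),.15],toolR(CY+np.pi))
E
```

```text
t 1.4 [ 0.3952 -0.0884  0.2295] F [ 0.2 -0.4 -0.5] op 0.0851 q [-0.41 -0.51  2.11  0.01  1.55 -0.78]
t 1.4 d [ 0.0672  0.4361 -0.0795] rv [ 5.000e-03 -1.000e-03 -1.328e+00]
N 8
0 [4.76, 2.78, 1.02] [0.001, -0.0, -0.166]
1 [4.23, 3.53, 1.02] [0.001, -0.0, -0.166]
2 [3.59, 4.18, 1.02] [0.001, -0.0, -0.166]
3 [2.85, 4.72, 1.01] [0.001, -0.0, -0.166]
4 [2.03, 5.12, 1.01] [0.001, -0.0, -0.166]
5 [1.16, 5.39, 1.0] [0.001, -0.0, -0.166]
6 [0.25, 5.51, 1.0] [0.001, -0.0, -0.166]
7 [-0.66, 5.48, 1.0] [0.001, -0.0, -0.166]
```

Request:
send_rows(series=[{"tx": 4.8,"ty": 2.8,"tz": 1,"wx": 0,"wy": 0,"wz": -0.166,"jaw": 0},{"tx": 4.2,"ty": 3.5,"tz": 1,"wx": 0,"wy": 0,"wz": -0.166,"jaw": 0},{"tx": 3.6,"ty": 4.2,"tz": 1,"wx": 0,"wy": 0,"wz": -0.166,"jaw": 0},{"tx": 2.85,"ty": 4.7,"tz": 1,"wx": 0,"wy": 0,"wz": -0.166,"jaw": 0},{"tx": 2,"ty": 5.1,"tz": 1,"wx": 0,"wy": 0,"wz": -0.166,"jaw": 0}])

```text
t: 2.02
tool_pos: [0.4347, 0.1935, 0.1802]
tool_rot: [0.525, 3.091, 0.008]
contact_force: [1.0, 0.0, 0.3]
opening: 0.0857
```

```bash
python3 - <<'E'
from plan import *
st();rows([*w(CA,CY,-.055,0),.15],toolR(CY+np.pi))
E
```

```text
t 2.02 [0.4347 0.1935 0.1802] F [1.  0.  0.3] op 0.0857 q [ 0.26 -0.28  2.02  0.    1.39 -0.97]
t 2.025 d [ 0.0278  0.1542 -0.0302] rv [ 0.005  0.006 -0.47 ]
N 3
0 [0.83, 5.15, 1.03] [0.002, 0.002, -0.157]
1 [0.01, 5.22, 1.03] [0.002, 0.002, -0.157]
2 [-0.8, 5.16, 1.02] [0.002, 0.002, -0.157]
```

Request:
send_rows(series=[{"tx": 0.8,"ty": 5.1,"tz": 1,"wx": 0,"wy": 0,"wz": -0.157,"jaw": 0},{"tx": 0,"ty": 5.2,"tz": 1,"wx": 0,"wy": 0,"wz": -0.157,"jaw": 0},{"tx": -0.8,"ty": 5.1,"tz": 1,"wx": 0,"wy": 0,"wz": -0.157,"jaw": 0},{"tx": 0,"ty": 0,"tz": 0,"wx": 0,"wy": 0,"wz": 0,"jaw": 0}])

```text
t: 2.52
tool_pos: [0.4601, 0.3546, 0.1474]
tool_rot: [-0.245, 3.128, 0.003]
contact_force: [-0.4, 0.2, 0.3]
opening: 0.0854
```

```bash
python3 - <<'E'
from plan import *
st();rows([*w(CA,CY,-.055,0),.06],toolR(CY+np.pi))
i=ctrl.camera_info("wrist");cv2.imwrite("pics/w1.png",ctrl.get_image("wrist")[:,:,::-1])
import pickle;pickle.dump(i,open("w1.pkl","wb"))
E
```

```text
t 2.52 [0.4601 0.3546 0.1474] F [-0.4  0.2  0.3] op 0.0854 q [ 0.53  0.02  1.81 -0.    1.31 -1.2 ]
t 2.525 d [ 0.0023 -0.0069 -0.0874] rv [0.002 0.004 0.024]
N 2
0 [-0.04, -0.37, 4.37] [0.001, 0.002, 0.012]
1 [-0.06, -0.36, 4.37] [0.001, 0.002, 0.012]
```

View pics/w1.png

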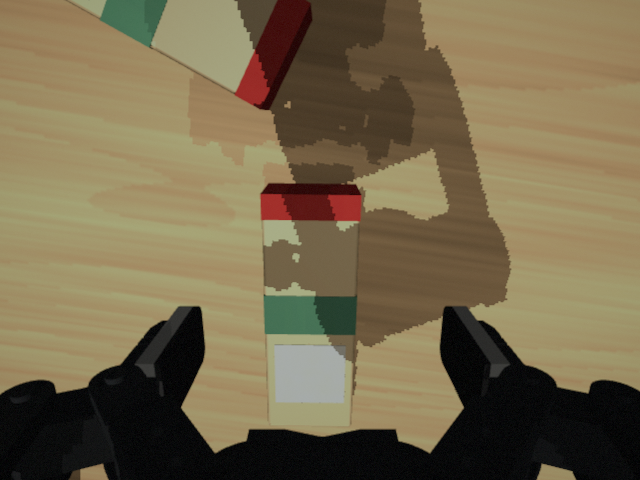

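Wrist view: the carton's red end is at (261..361,195) and its white end at (270..351,426), between the jaws, with the white field towards the press side. Carton B is in the upper left.

```bash
python3 - <<'E'
from plan import *
import pickle;i=pickle.load(open("w1.pkl","rb"))
P=[ray("wrist",u,v,.04,i)[:2] for u,v in((261,195),(361,195),(351,427),(270,426))]
for p in P: print(p.round(4))
c=np.mean(P,0);d=(P[2]+P[3]-P[0]-P[1])/2;print(c,np.linalg.norm(d),np.arctan2(d[1],d[0]))
CA=c;CY=np.arctan2(d[1],d[0])
rows([*w(CA,CY,-.055,0),.021],toolR(CY+np.pi))
E
```

```text
[0.4388 0.3143]
[0.4295 0.3732]
[0.5969 0.3972]
[0.605  0.3396]
[0.51756944 0.35605458] 0.16861225693563206 0.14681855728161755
t 2.575 d [ 0.0029 -0.0054 -0.1269] rv [0.001 0.005 0.008]
N 3
0 [-0.05, -0.2, 4.23] [0.0, 0.002, 0.003]
1 [-0.05, -0.19, 4.23] [0.0, 0.002, 0.003]
2 [-0.06, -0.19, 4.23] [0.0, 0.002, 0.003]
```

Request:
send_rows(series=[{"tx": -0.15,"ty": -0.55,"tz": 4,"wx": 0,"wy": 0,"wz": 0.008,"jaw": 0},{"tx": 0,"ty": 0,"tz": 4,"wx": 0,"wy": 0,"wz": 0,"jaw": 0},{"tx": 0,"ty": 0,"tz": 3.5,"wx": 0,"wy": 0,"wz": 0,"jaw": 0},{"tx": 0,"ty": 0,"tz": 0.8,"wx": 0,"wy": 0,"wz": 0,"jaw": 0}])

```text
t: 3.08
tool_pos: [0.4655, 0.3453, 0.0255]
tool_rot: [-0.218, 3.123, 0.004]
contact_force: [-0.4, 0.7, 0.5]
opening: 0.0853
```

```bash
python3 - <<'E'
from plan import *
CA=np.array([.5176,.356]);CY=.147
st();rows([*w(CA,CY,-.055,0),.021],toolR(CY+np.pi))
E
```

```text
t 3.08 [0.4655 0.3453 0.0255] F [-0.4  0.7  0.5] op 0.0853 q [ 0.51  0.17  1.87 -0.    1.09 -1.2 ]
t 3.075 d [-0.0023  0.0026 -0.0045] rv [ 0.002  0.011 -0.007]
N 1
0 [0.2, 0.29, 0.45] [0.002, 0.011, -0.007]
```

Request:
send_rows(series=[{"tx": 0.2,"ty": 0.2,"tz": 0.4,"wx": 0,"wy": 0,"wz": -0.007,"jaw": 0},{"tx": 0,"ty": 0,"tz": 0,"wx": 0,"wy": 0,"wz": 0,"jaw": 1},{"tx": 0,"ty": 0,"tz": 0,"wx": 0,"wy": 0,"wz": 0,"jaw": 1},{"tx": 0,"ty": 0,"tz": 0,"wx": 0,"wy": 0,"wz": 0,"jaw": 1},{"tx": 0,"ty": 0,"tz": 0,"wx": 0,"wy": 0,"wz": 0,"jaw": 1}], squeeze=45)

```text
t: 3.7
tool_pos: [0.466, 0.3477, 0.0267]
tool_rot: [-0.227, 3.116, 0.009]
contact_force: [0.2, -0.2, -1.3]
opening: 0.0591
```

```bash
python3 - <<'E'
from plan import *
st();print(Rot.from_rotvec(ctrl.get_obs()["tool_rot"]).as_matrix().round(3))
E
```

```text
t 3.7 [0.466  0.3477 0.0267] F [ 0.2 -0.2 -1.3] op 0.0591 q [ 0.51  0.17  1.87 -0.    1.08 -1.2 ]
[[-0.989 -0.145  0.017]
 [-0.145  0.989  0.007]
 [-0.018  0.005 -1.   ]]
```

Request:
send_rows(series=[{"tx": 0,"ty": 0,"tz": -3,"wx": 0,"wy": 0,"wz": 0,"jaw": 1},{"tx": 0,"ty": 0,"tz": -5,"wx": 0,"wy": 0,"wz": 0,"jaw": 1},{"tx": 0,"ty": 0,"tz": -3,"wx": 0,"wy": 0,"wz": 0,"jaw": 1}])

```text
t: 4.08
tool_pos: [0.4612, 0.3454, 0.135]
tool_rot: [-0.228, 3.125, 0.002]
contact_force: [0.1, 0.7, -1.4]
opening: 0.0592
```

```bash
python3 - <<'E'
from plan import *
st();rows([*w(PR,PY,-.21,0),.10],toolR(PY+np.pi))
E
```

```text
t 4.08 [0.4612 0.3454 0.135 ] F [ 0.1  0.7 -1.4] op 0.0592 q [ 0.51  0.02  1.83 -0.    1.28 -1.2 ]
t 4.075 d [-0.0253 -0.3061 -0.035 ] rv [0.002 0.008 0.241]
N 6
0 [1.16, -4.99, 0.57] [0.0, 0.001, 0.04]
1 [0.96, -5.03, 0.57] [0.0, 0.001, 0.04]
2 [0.76, -5.06, 0.57] [0.0, 0.001, 0.04]
3 [0.55, -5.09, 0.58] [0.0, 0.001, 0.04]
4 [0.35, -5.11, 0.58] [0.0, 0.001, 0.04]
5 [0.14, -5.12, 0.58] [0.0, 0.001, 0.04]
```

Request:
send_rows(series=[{"tx": 1.2,"ty": -4.5,"tz": 0.5,"wx": 0,"wy": 0,"wz": 0.04,"jaw": 1},{"tx": 1,"ty": -5,"tz": 0.5,"wx": 0,"wy": 0,"wz": 0.04,"jaw": 1},{"tx": 0.8,"ty": -5,"tz": 0.5,"wx": 0,"wy": 0,"wz": 0.04,"jaw": 1},{"tx": 0.6,"ty": -5,"tz": 0.5,"wx": 0,"wy": 0,"wz": 0.04,"jaw": 1},{"tx": 0.4,"ty": -5,"tz": 0.5,"wx": 0,"wy": 0,"wz": 0.04,"jaw": 1}])

```text
t: 4.7
tool_pos: [0.4392, 0.0955, 0.1133]
tool_rot: [0.084, 3.122, 0.01]
contact_force: [0.8, -0.8, -2.5]
opening: 0.0594
```

```bash
python3 - <<'E'
from plan import *
st();rows([*w(PR,PY,-.21,0),.08],toolR(PY+np.pi))
E
```

```text
t 4.7 [0.4392 0.0955 0.1133] F [ 0.8 -0.8 -2.5] op 0.0594 q [ 0.05 -0.28  2.14  0.01  1.26 -1.47]
t 4.7 d [-0.0032 -0.0562 -0.0333] rv [0.007 0.018 0.042]
N 2
0 [0.04, -2.82, 1.64] [0.004, 0.009, 0.021]
1 [-0.03, -2.82, 1.65] [0.004, 0.009, 0.021]
```

Request:
send_rows(series=[{"tx": 0,"ty": -2.8,"tz": 1.6,"wx": 0,"wy": 0.009,"wz": 0.021,"jaw": 1},{"tx": 0,"ty": -2.3,"tz": 1.6,"wx": 0,"wy": 0.009,"wz": 0.021,"jaw": 1},{"tx": 0,"ty": 0,"tz": 0,"wx": 0,"wy": 0,"wz": 0,"jaw": 1}])

```text
t: 5.08
tool_pos: [0.435, 0.0406, 0.0798]
tool_rot: [0.161, 3.137, 0.011]
contact_force: [-0.3, -0.3, -1.8]
opening: 0.0589
```

```bash
python3 - <<'E'
from plan import *
st();rows([*w(PR,PY,-.21,0),.045],toolR(PY+np.pi))
i=ctrl.camera_info("wrist");cv2.imwrite("pics/w2.png",ctrl.get_image("wrist")[:,:,::-1])
import pickle;pickle.dump(i,open("w2.pkl","wb"))
cv2.imwrite("pics/t2.png",ctrl.get_image("top")[:,:,::-1])
crop("pics/t2.png","pics/t2c.png",240,120,150,220,2.7)
E
```

```text
t 5.08 [0.435  0.0406 0.0798] F [-0.3 -0.3 -1.8] op 0.0589 q [-0.08 -0.26  2.18  0.01  1.22 -1.55]
t 5.075 d [ 0.001  -0.0013 -0.0348] rv [ 0.007 -0.    -0.007]
N 1
0 [-0.11, -0.14, 3.48] [0.007, -0.0, -0.007]
```

View pics/w2.png

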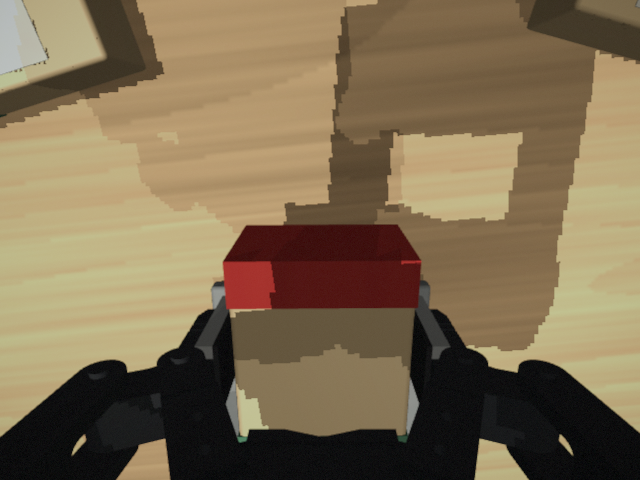

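View pics/t2c.png

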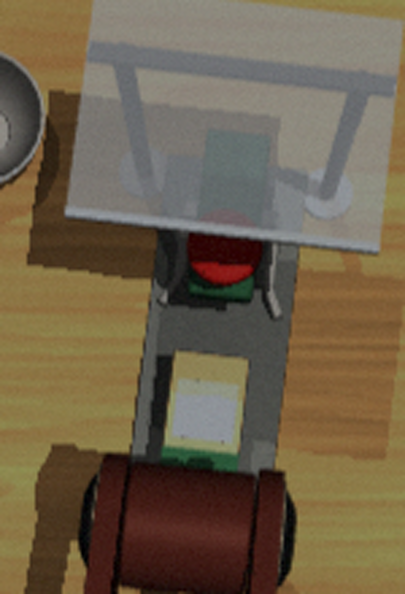

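```bash
python3 - <<'E'
from plan import *
import pickle;i=pickle.load(open("w2.pkl","rb"))
def inp(p):
    d=p[:2]-PR;c,s=np.cos(PY),np.sin(PY);return np.array([c*d[0]+s*d[1],-s*d[0]+c*d[1]]).round(4)
for u,v in((173,350),(248,357)): print(inp(ray("top",240+u/2.7,120+v/2.7,.093)))
for u,v in((225,262),(419,260)): print("w",inp(ray("wrist",u,v,.093,i)))
# guides flare ends as seen in top
for u,v in((163,303),(277,315)): print("guide",inp(ray("top",240+u/2.7,120+v/2.7,.03)))
print("tcp",inp(ctrl.get_obs()["tool_pos"]))
E
```

```text
[-0.0735  0.0322]
[-0.0723 -0.027 ]
w [-0.2412 -0.0291]
w [-0.2413  0.0309]
guide [-0.0287  0.0475]
guide [-0.0278 -0.0474]
tcp [-0.2099  0.0024]
```

Request:
send_rows(series=[{"tx": -0.1,"ty": -0.2,"tz": 2.5,"wx": 0.007,"wy": 0,"wz": -0.007,"jaw": 1},{"tx": 0,"ty": 0,"tz": 1.5,"wx": 0,"wy": 0,"wz": 0,"jaw": 1},{"tx": 0,"ty": 0,"tz": 0,"wx": 0,"wy": 0,"wz": 0,"jaw": 1}])

```text
t: 5.55
tool_pos: [0.4396, 0.0421, 0.043]
tool_rot: [0.139, 3.13, 0.002]
contact_force: [-0.4, -0.2, -1.6]
opening: 0.0588
```

```bash
cat >> plan.py <<'E'
def inp(p):
    d=p[:2]-PR;c,s=np.cos(PY),np.sin(PY);return np.array([c*d[0]+s*d[1],-s*d[0]+c*d[1]]).round(4)
E
python3 - <<'E'
from plan import *
st();print(inp(ctrl.get_obs()["tool_pos"]));rows([*w(PR,PY,-.20,0.001),.038],toolR(PY+np.pi))
E
```

```text
t 5.55 [0.4396 0.0421 0.043 ] F [-0.4 -0.2 -1.6] op 0.0588 q [-0.07 -0.19  2.19  0.    1.12 -1.56]
[-0.2066  0.0031]
t 5.55 d [ 0.0064 -0.0027 -0.005 ] rv [0.001 0.008 0.006]
N 1
0 [-0.66, -0.21, 0.51] [0.001, 0.008, 0.006]
```

Request:
send_rows(series=[{"tx": -1,"ty": -0.25,"tz": 0.3,"wx": 0,"wy": 0.008,"wz": 0.006,"jaw": 1},{"tx": 0,"ty": 0,"tz": 0,"wx": 0,"wy": 0,"wz": 0,"jaw": 1},{"tx": -1,"ty": 0,"tz": 0.1,"wx": 0,"wy": 0,"wz": 0,"jaw": 1},{"tx": 0,"ty": 0,"tz": 0,"wx": 0,"wy": 0,"wz": 0,"jaw": 1}])

```text
t: 6.05
tool_pos: [0.462, 0.0389, 0.0419]
tool_rot: [0.146, 3.134, 0.003]
contact_force: [0.1, 0.4, -1.1]
opening: 0.0588
```

```bash
python3 - <<'E'
from plan import *
st();print(inp(ctrl.get_obs()["tool_pos"]));rows([*w(PR,PY,-.15,0.001),.038],toolR(PY+np.pi))
cv2.imwrite("pics/t3.png",ctrl.get_image("top")[:,:,::-1])
crop("pics/t3.png","pics/t3c.png",270,160,100,130,4.5)
E
```

```text
t 6.05 [0.462  0.0389 0.0419] F [ 0.1  0.4 -1.1] op 0.0588 q [-0.08 -0.12  2.14  0.    1.12 -1.56]
[-0.1841  0.0021]
t 6.05 d [ 0.0338 -0.0043 -0.0039] rv [0.002 0.004 0.003]
N 1
0 [-3.41, -0.12, 0.41] [0.002, 0.004, 0.003]
```

View pics/t3c.png

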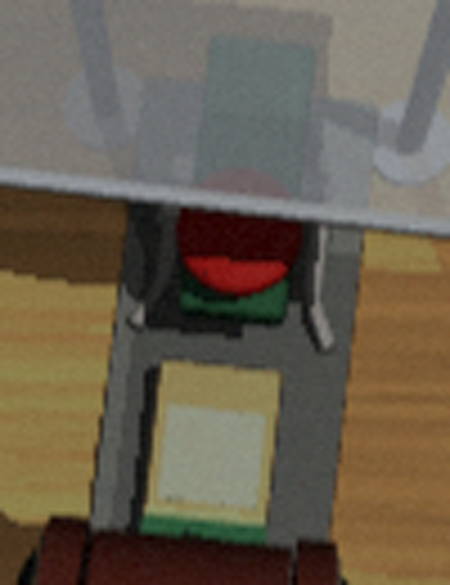

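```bash
python3 - <<'E'
from plan import *
f=lambda u,v,z:print(inp(ray("top",270+u/4.5,160+v/4.5,z)))
f(161,360,.055);f(280,372,.055);f(145,532,.055);f(268,540,.055);print("guide");f(135,325,.03);f(332,347,.03);f(316,235,.03);print("plate");f(92,515,.01);f(332,540,.01)
E
```

```text
[-0.0478  0.0325]
[-0.0471 -0.0257]
[-0.1319  0.0303]
[-0.129  -0.0292]
guide
[-0.0288  0.0483]
[-0.0285 -0.0501]
[ 0.0266 -0.036 ]
plate
[-0.1237  0.0593]
[-0.1224 -0.0613]
```

Request:
send_rows(series=[{"tx": -1,"ty": -0.1,"tz": 0.4,"wx": 0,"wy": 0.004,"wz": 0.02,"jaw": 1},{"tx": 0,"ty": 0,"tz": 0.1,"wx": 0,"wy": 0,"wz": 0,"jaw": 1},{"tx": -1,"ty": 0,"tz": 0.1,"wx": 0,"wy": 0,"wz": 0,"jaw": 1},{"tx": 0,"ty": 0,"tz": 0,"wx": 0,"wy": 0,"wz": 0,"jaw": 1}])

```text
t: 6.6
tool_pos: [0.4836, 0.0357, 0.0363]
tool_rot: [0.18, 3.134, 0.003]
contact_force: [1.5, -0.4, -0.5]
opening: 0.0591
```

```bash
python3 - <<'E'
from plan import *
st();print(inp(ctrl.get_obs()["tool_pos"]));rows([*w(PR,PY,-.15,0.001),.038],toolR(PY+np.pi))
cv2.imwrite("pics/t4.png",ctrl.get_image("top")[:,:,::-1])
crop("pics/t4.png","pics/t4c.png",270,160,100,130,4.5)
E
```

```text
t 6.6 [0.4836 0.0357 0.0363] F [ 1.5 -0.4 -0.5] op 0.0591 q [-0.08 -0.06  2.09  0.    1.1  -1.54]
[-0.1622  0.0009]
t 6.6 d [ 0.0122 -0.0011  0.0017] rv [ 0.002  0.002 -0.019]
N 1
0 [-1.22, 0.03, -0.17] [0.002, 0.002, -0.019]
```

View pics/t4c.png

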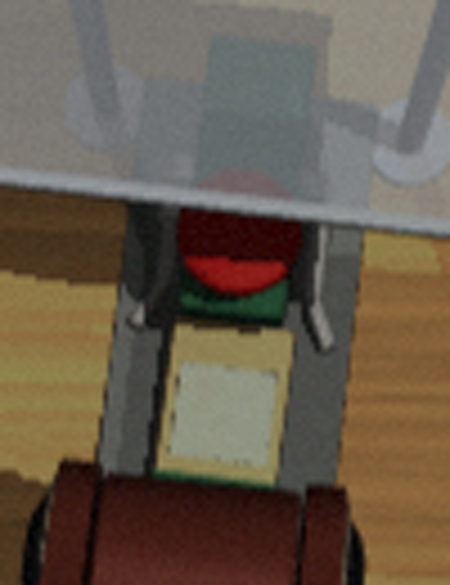

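Request:
send_rows(series=[{"tx": -1,"ty": 0,"tz": 0,"wx": 0,"wy": 0,"wz": -0.005,"jaw": 1},{"tx": -1,"ty": 0,"tz": 0,"wx": 0,"wy": 0,"wz": 0,"jaw": 1},{"tx": -1,"ty": 0,"tz": 0,"wx": 0,"wy": 0,"wz": 0,"jaw": 1},{"tx": -1,"ty": 0,"tz": 0,"wx": 0,"wy": 0,"wz": 0,"jaw": 1}])

```text
t: 7.15
tool_pos: [0.5248, 0.0312, 0.0362]
tool_rot: [0.171, 3.136, 0.003]
contact_force: [-1.7, -0.2, 0.7]
opening: 0.0592
```

```bash
python3 - <<'E'
from plan import *
st();print(inp(ctrl.get_obs()["tool_pos"]));rows([*w(PR,PY,-.092,0.000),.037],toolR(PY+np.pi))
E
```

```text
t 7.15 [0.5248 0.0312 0.0362] F [-1.7 -0.2  0.7] op 0.0592 q [-0.08  0.04  1.99  0.    1.1  -1.55]
[-0.1207  0.0004]
t 7.15 d [ 0.0286 -0.0031  0.0008] rv [ 0.002  0.    -0.013]
N 1
0 [-2.87, 0.0, -0.08] [0.002, 0.0, -0.013]
```

Inside the guides with almost no lateral force. I'll go on to the stop.

Request:
send_rows(series=[{"tx": -1,"ty": 0,"tz": 0,"wx": 0,"wy": 0,"wz": -0.005,"jaw": 1},{"tx": -1,"ty": 0,"tz": 0,"wx": 0,"wy": 0,"wz": 0,"jaw": 1},{"tx": -0.5,"ty": 0,"tz": 0,"wx": 0,"wy": 0,"wz": 0,"jaw": 1}])

```text
t: 7.52
tool_pos: [0.5501, 0.0285, 0.0355]
tool_rot: [-0.162, -3.132, -0.004]
contact_force: [-13.7, 2.0, 4.8]
opening: 0.0594
```

```bash
python3 - <<'E'
from plan import *
st();print(inp(ctrl.get_obs()["tool_pos"]));rows([*w(PR,PY,-.092,0.000),.037],toolR(PY+np.pi))
E
```

```text
t 7.53 [0.5501 0.0285 0.0355] F [-13.7   2.    4.8] op 0.0594 q [-0.08  0.1   1.93  0.    1.11 -1.55]
[-0.0954  0.0001]
t 7.525 d [ 0.0034 -0.0004  0.0015] rv [ 0.002 -0.005 -0.008]
N 1
0 [-0.34, -0.01, -0.15] [0.002, -0.005, -0.008]
```

Request:
send_rows(series=[{"tx": -0.4,"ty": 0,"tz": -0.05,"wx": 0,"wy": 0,"wz": 0,"jaw": 1},{"tx": -0.3,"ty": 0,"tz": 0,"wx": 0,"wy": 0,"wz": 0,"jaw": 1}])

```text
t: 7.78
tool_pos: [0.5501, 0.0285, 0.0347]
tool_rot: [-0.159, -3.11, -0.004]
contact_force: [-15.9, -0.1, 16.9]
opening: 0.0589
```

```bash
python3 - <<'E'
from plan import *
st();print(inp(ctrl.get_obs()["tool_pos"]))
cv2.imwrite("pics/t5.png",ctrl.get_image("top")[:,:,::-1]);cv2.imwrite("pics/s5.png",ctrl.get_image("side")[:,:,::-1])
crop("pics/t5.png","pics/t5c.png",270,160,100,130,4.5)
crop("pics/s5.png","pics/s5c.png",280,180,180,140,4)
E
```

```text
t 7.78 [0.5501 0.0285 0.0347] F [-15.9  -0.1  16.9] op 0.0589 q [-0.08  0.12  1.92  0.    1.13 -1.55]
[-0.0954  0.0001]
```

View pics/t5c.png

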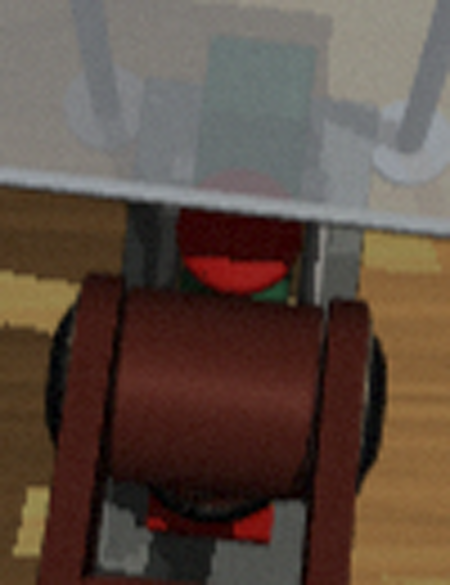

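View pics/s5c.png

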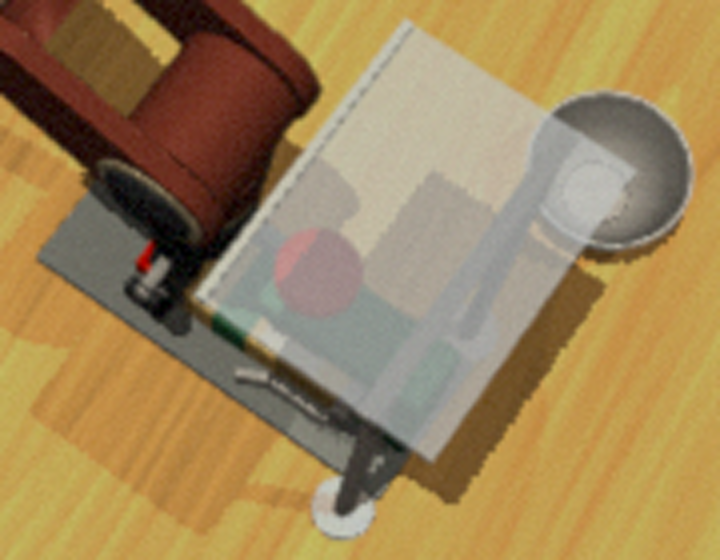

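```bash
python3 - <<'E'
from plan import *
for u,v,z in((148,518,.05),(270,530,.05),(270,543,.01),(148,530,.01)):print(inp(ray("top",270+u/4.5,160+v/4.5,z)))
for y in(.03,-.03):
  for z in(.05,.01):
    p=proj("top",[*w(PR,PY,-.125,y),z]);print("exp",y,z,((p-[270,160])*4.5).round(0))
crop("pics/t5.png","pics/t5d.png",290,260,50,30,14)
E
```

```text
[-0.1247  0.0299]
[-0.1237 -0.0296]
[-0.1274 -0.0307]
[-0.128   0.0306]
exp 0.03 0.05 [148. 519.]
exp 0.03 0.01 [150. 524.]
exp -0.03 0.05 [271. 533.]
exp -0.03 0.01 [269. 538.]
```

View pics/t5d.png

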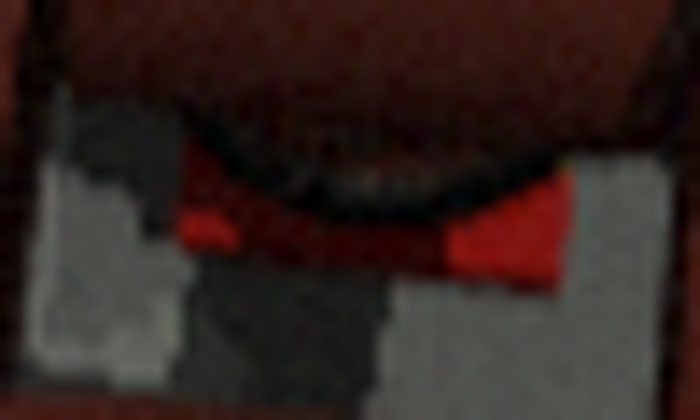

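Request:
send_rows(series=[{"tx": 0,"ty": 0,"tz": -0.1,"wx": 0,"wy": 0,"wz": 0,"jaw": 1},{"tx": 0,"ty": 0,"tz": 0,"wx": 0,"wy": 0,"wz": 0,"jaw": 0},{"tx": 0,"ty": 0,"tz": 0,"wx": 0,"wy": 0,"wz": 0,"jaw": 0},{"tx": 0,"ty": 0,"tz": 0,"wx": 0,"wy": 0,"wz": 0,"jaw": 0}])

```text
t: 8.38
tool_pos: [0.5508, 0.0284, 0.0357]
tool_rot: [-0.159, -3.111, -0.004]
contact_force: [0.8, 0.5, -0.2]
opening: 0.0854
```

```bash
python3 - <<'E'
from plan import *
st();print(inp(ctrl.get_obs()["tool_pos"]))
E
```

```text
t 8.38 [0.5508 0.0284 0.0357] F [ 0.8  0.5 -0.2] op 0.0854 q [-0.08  0.12  1.91  0.    1.14 -1.55]
[-0.0946  0.0001]
```

Request:
send_rows(series=[{"tx": 0,"ty": 0,"tz": -3,"wx": 0,"wy": 0,"wz": 0,"jaw": 0},{"tx": 0.3,"ty": 0,"tz": -5,"wx": 0,"wy": 0,"wz": 0,"jaw": 0},{"tx": 1.5,"ty": 0,"tz": -6,"wx": 0,"wy": 0,"wz": 0,"jaw": 0},{"tx": 1,"ty": 0,"tz": -5,"wx": 0,"wy": 0,"wz": 0,"jaw": 1}])

```text
t: 8.88
tool_pos: [0.5247, 0.0306, 0.2252]
tool_rot: [-0.159, -3.099, -0.005]
contact_force: [1.2, 0.6, 0.2]
opening: 0.0695
```

```bash
python3 - <<'E'
from plan import *
st();print(inp(ctrl.get_obs()["tool_pos"]))
rows([*w(PR,PY,-.09,0),.25],toolR(PY+np.pi,np.radians(38)))
E
```

```text
t 8.88 [0.5247 0.0306 0.2252] F [1.2 0.6 0.2] op 0.0695 q [-0.08 -0.15  1.84  0.    1.49 -1.55]
[-0.1208 -0.0003]
t 8.875 d [ 0.0307 -0.0027  0.0248] rv [-0.001 -0.702 -0.007]
N 4
0 [-0.75, 0.01, -0.65] [-0.0, -0.176, -0.002]
1 [-0.85, 0.01, -0.51] [-0.0, -0.176, -0.002]
2 [-0.92, 0.01, -0.35] [-0.0, -0.176, -0.002]
3 [-0.97, 0.01, -0.19] [-0.0, -0.176, -0.002]
```

Request:
send_rows(series=[{"tx": -0.5,"ty": 0,"tz": -0.8,"wx": 0,"wy": -0.176,"wz": 0,"jaw": 1},{"tx": -0.5,"ty": 0,"tz": -0.8,"wx": 0,"wy": -0.176,"wz": 0,"jaw": 1},{"tx": -0.5,"ty": 0,"tz": -0.6,"wx": 0,"wy": -0.176,"wz": 0,"jaw": 1},{"tx": -0.5,"ty": 0,"tz": -0.5,"wx": 0,"wy": -0.17,"wz": 0,"jaw": 1},{"tx": 0,"ty": 0,"tz": 0,"wx": 0,"wy": 0,"wz": 0,"jaw": 1}])

```text
t: 9.5
tool_pos: [0.5419, 0.0287, 0.265]
tool_rot: [0.127, 2.448, -0.044]
contact_force: [0.4, -0.2, 0.2]
opening: -0.0001
```

```bash
python3 - <<'E'
from plan import *
st();print(inp(ctrl.get_obs()["tool_pos"]))
rows([*w(PR,PY,-.03,0),.245],toolR(PY+np.pi,np.radians(38)))
cv2.imwrite("pics/t6.png",ctrl.get_image("top")[:,:,::-1]);cv2.imwrite("pics/s6.png",ctrl.get_image("side")[:,:,::-1])
crop("pics/t6.png","pics/t6c.png",270,160,100,130,4.5)
crop("pics/s6.png","pics/s6c.png",280,160,180,140,4)
E
```

```text
t 9.5 [0.5419 0.0287 0.265 ] F [ 0.4 -0.2  0.2] op -0.0001 q [-0.08 -0.59  2.2  -0.02  0.84 -1.53]
[-0.1036 -0.0004]
t 9.5 d [ 0.0733 -0.0066 -0.02  ] rv [-0.004  0.028 -0.007]
N 2
0 [-2.2, 0.05, 3.11] [-0.002, 0.014, -0.003]
1 [-2.24, 0.04, 3.08] [-0.002, 0.014, -0.003]
```

View pics/t6c.png

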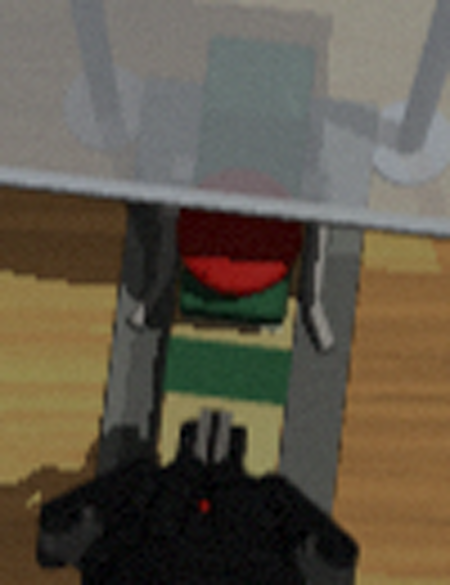

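View pics/s6c.png

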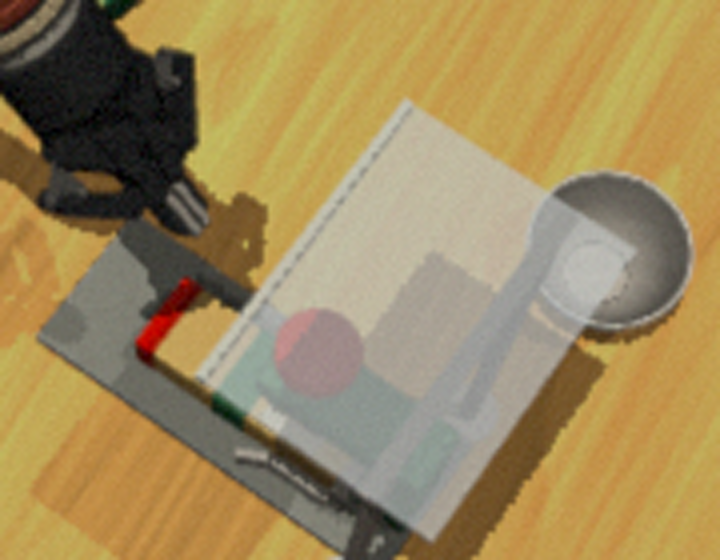

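```bash
python3 - <<'E'
from plan import *
f=lambda u,v,z:print(inp(ray("side",280+u/4,160+v/4,z)))
f(190,280,.05);f(138,348,.05);f(145,360,.01);print("plate");f(38,338,.01)
crop("pics/s6.png","pics/s6d.png",285,205,80,80,8)
E
```

```text
[-0.121   0.0298]
[-0.1208 -0.0321]
[-0.1198 -0.0269]
plate
[-0.1919 -0.0587]
```

View pics/s6d.png

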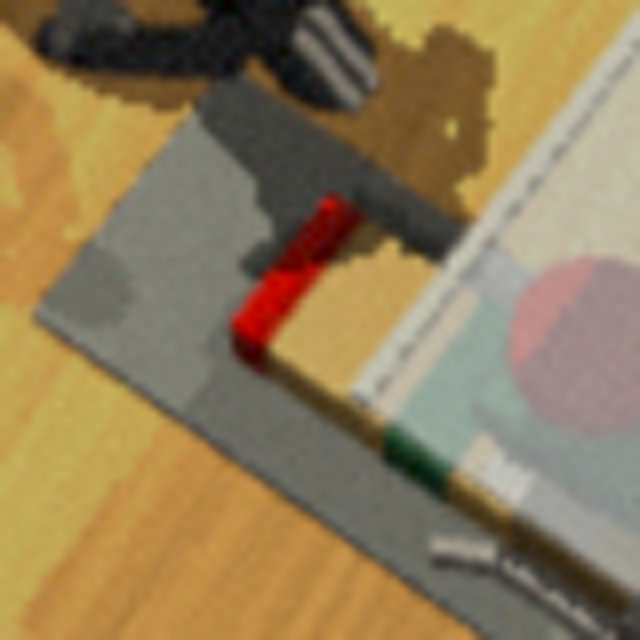

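Relative to the plate edge, the carton's red end sits 71 mm in (70 expected), so it is home. Now I approach the knob.

Request:
send_rows(series=[{"tx": -2.2,"ty": 0,"tz": 3.1,"wx": 0,"wy": 0.014,"wz": 0,"jaw": 1},{"tx": -2.2,"ty": 0,"tz": 3,"wx": 0,"wy": 0.014,"wz": 0,"jaw": 1},{"tx": 0,"ty": 0,"tz": 0,"wx": 0,"wy": 0,"wz": 0,"jaw": 1}])

```text
t: 9.98
tool_pos: [0.6224, 0.02, 0.252]
tool_rot: [0.129, 2.474, -0.042]
contact_force: [-0.5, -0.5, 0.1]
opening: 0.0001
```

```bash
python3 - <<'E'
from plan import *
st();print(inp(ctrl.get_obs()["tool_pos"]))
rows([*w(PR,PY,-.002,0),.215],toolR(PY+np.pi,np.radians(38)))
E
```

```text
t 9.97 [0.6224 0.02   0.252 ] F [-0.5 -0.5  0.1] op 0.0001 q [-0.08 -0.33  2.04 -0.02  0.77 -1.54]
[-0.0226 -0.0014]
t 9.975 d [ 0.0206 -0.0005 -0.037 ] rv [-0.004  0.001 -0.008]
N 1
0 [0.66, 0.16, 4.19] [-0.004, 0.001, -0.008]
```

Request:
send_rows(series=[{"tx": 0.3,"ty": 0.1,"tz": 2,"wx": 0,"wy": 0,"wz": -0.008,"jaw": 1},{"tx": 0.2,"ty": 0,"tz": 1.3,"wx": 0,"wy": 0,"wz": 0,"jaw": 1},{"tx": 0,"ty": 0,"tz": 0,"wx": 0,"wy": 0,"wz": 0,"jaw": 1}])

```text
t: 10.35
tool_pos: [0.6414, 0.0189, 0.2242]
tool_rot: [0.12, 2.476, -0.046]
contact_force: [0.9, -0.0, -0.3]
opening: -0.0
```

```bash
python3 - <<'E'
from plan import *
st();print(inp(ctrl.get_obs()["tool_pos"]))
rows([*w(PR,PY,-.002,0),.207],toolR(PY+np.pi,np.radians(38)))
cv2.imwrite("pics/t7.png",ctrl.get_image("top")[:,:,::-1]);cv2.imwrite("pics/s7.png",ctrl.get_image("side")[:,:,::-1])
crop("pics/t7.png","pics/t7c.png",280,150,80,100,6)
crop("pics/s7.png","pics/s7c.png",320,200,90,80,7)
E
```

```text
t 10.35 [0.6414 0.0189 0.2242] F [ 0.9 -0.  -0.3] op -0.0 q [-0.08 -0.25  2.02 -0.02  0.71 -1.54]
[-0.0035 -0.0007]
t 10.35 d [ 0.0016  0.0006 -0.0172] rv [-0.004  0.     0.   ]
N 1
0 [0.94, 0.08, 1.45] [-0.004, 0.0, 0.0]
```

View pics/t7c.png

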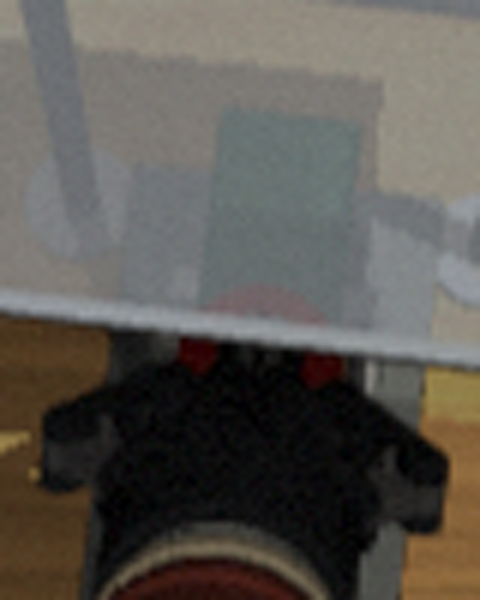

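View pics/s7c.png

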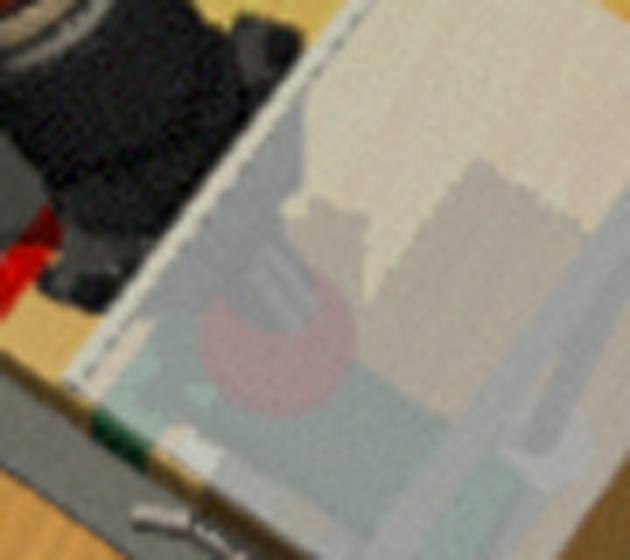

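Request:
send_rows(series=[{"tx": 0.6,"ty": 0.05,"tz": 0.85,"wx": 0,"wy": 0,"wz": 0,"jaw": 1},{"tx": 0.5,"ty": 0,"tz": 0.65,"wx": 0,"wy": 0,"wz": 0,"jaw": 1},{"tx": 0,"ty": 0,"tz": 0,"wx": 0,"wy": 0,"wz": 0,"jaw": 1}])

```text
t: 10.82
tool_pos: [0.642, 0.0195, 0.2074]
tool_rot: [0.119, 2.471, -0.046]
contact_force: [-0.3, -0.4, 0.1]
opening: 0.0001
```

```bash
python3 - <<'E'
from plan import *
st();print(inp(ctrl.get_obs()["tool_pos"]))
rows([*w(PR,PY,-.002,0),.180],toolR(PY+np.pi,np.radians(38)))
E
```

```text
t 10.82 [0.642  0.0195 0.2074] F [-0.3 -0.4  0.1] op 0.0001 q [-0.08 -0.23  2.04 -0.02  0.67 -1.54]
[-0.003  -0.0001]
t 10.825 d [ 0.001  -0.     -0.0274] rv [-0.004  0.005  0.   ]
N 1
0 [1.62, 0.02, 2.21] [-0.004, 0.005, 0.0]
```

Request:
send_rows(series=[{"tx": 0.4,"ty": 0,"tz": 0.55,"wx": 0,"wy": 0,"wz": 0,"jaw": 1},{"tx": 0.45,"ty": 0,"tz": 0.6,"wx": 0,"wy": 0,"wz": 0,"jaw": 1},{"tx": 0.45,"ty": 0,"tz": 0.6,"wx": 0,"wy": 0,"wz": 0,"jaw": 1}])

```text
t: 11.2
tool_pos: [0.6449, 0.0194, 0.19]
tool_rot: [0.119, 2.463, -0.046]
contact_force: [-7.4, 0.5, 9.6]
opening: 0.0
```

```bash
python3 - <<'E'
from plan import *
st();print(inp(ctrl.get_obs()["tool_pos"]))
rows([*w(PR,PY,-.002,0),.180],toolR(PY+np.pi,np.radians(38)))
E
```

```text
t 11.2 [0.6449 0.0194 0.19  ] F [-7.4  0.5  9.6] op 0.0 q [-0.08 -0.21  2.05 -0.02  0.62 -1.54]
[-0.0001  0.0001]
t 11.2 d [-0.0018  0.0001 -0.01  ] rv [-0.004  0.013  0.001]
N 1
0 [0.77, -0.0, 0.66] [-0.004, 0.013, 0.001]
```

Request:
send_rows(series=[{"tx": 0.6,"ty": 0,"tz": 0.6,"wx": 0,"wy": 0.005,"wz": 0,"jaw": 1},{"tx": 0.55,"ty": 0,"tz": 0.6,"wx": 0,"wy": 0.005,"wz": 0,"jaw": 1}])

```text
t: 11.45
tool_pos: [0.646, 0.0193, 0.1793]
tool_rot: [0.118, 2.464, -0.046]
contact_force: [-11.2, 0.7, 14.3]
opening: -0.0001
```

```bash
python3 - <<'E'
from plan import *
st();print(inp(ctrl.get_obs()["tool_pos"]))
E
```

```text
t 11.45 [0.646  0.0193 0.1793] F [-11.2   0.7  14.3] op -0.0001 q [-0.08 -0.19  2.06 -0.02  0.6  -1.54]
[0.001  0.0001]
```

Request:
send_rows(series=[{"tx": 0.5,"ty": 0,"tz": 0.5,"wx": 0,"wy": 0,"wz": 0,"jaw": 1},{"tx": 0.5,"ty": 0,"tz": 0.5,"wx": 0,"wy": 0,"wz": 0,"jaw": 1}])

```text
t: 11.7
tool_pos: [0.6505, 0.0192, 0.1781]
tool_rot: [0.116, 2.444, -0.047]
contact_force: [-16.1, 0.5, 23.9]
opening: 0.0004
```

```bash
python3 - <<'E'
from plan import *
st();print(inp(ctrl.get_obs()["tool_pos"]))
E
```

```text
t 11.7 [0.6505 0.0192 0.1781] F [-16.1   0.5  23.9] op 0.0004 q [-0.08 -0.19  2.06 -0.03  0.57 -1.54]
[0.0055 0.0004]
```

Request:
send_rows(series=[{"tx": 0.55,"ty": 0,"tz": 0.3,"wx": 0,"wy": 0.01,"wz": 0,"jaw": 1},{"tx": 0.55,"ty": 0,"tz": 0.3,"wx": 0,"wy": 0.01,"wz": 0,"jaw": 1},{"tx": 0.55,"ty": 0,"tz": 0.3,"wx": 0,"wy": 0.01,"wz": 0,"jaw": 1}])

```text
t: 12.08
tool_pos: [0.651, 0.0192, 0.1782]
tool_rot: [0.114, 2.448, -0.049]
contact_force: [-17.5, 0.6, 19.7]
opening: -0.0004
```

```bash
python3 - <<'E'
from plan import *
st();print(inp(ctrl.get_obs()["tool_pos"]))
cv2.imwrite("pics/s8.png",ctrl.get_image("side")[:,:,::-1])
crop("pics/s8.png","pics/s8c.png",320,200,90,80,7)
E
```

```text
t 12.07 [0.651  0.0192 0.1782] F [-17.5   0.6  19.7] op -0.0004 q [-0.08 -0.18  2.06 -0.03  0.58 -1.54]
[0.006  0.0005]
```

View pics/s8c.png

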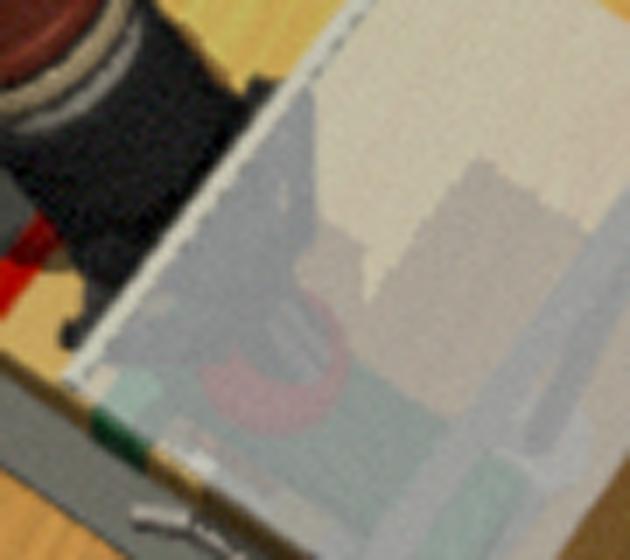

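```bash
python3 - <<'E'
from plan import *
for z in(.19,.165): print((proj("side",[*PR,z])-[320,200])*7)
a=cv2.imread("pics/s7.png");b=cv2.imread("pics/s8.png");cv2.imwrite("pics/cmp.png",cv2.resize(np.hstack([a[225:275,335:385],b[225:275,335:385]]),None,fx=7,fy=7,interpolation=cv2.INTER_CUBIC))
E
```

```text
[277.31754966 330.76453323]
[273.28453188 351.50807623]
```

View pics/cmp.png

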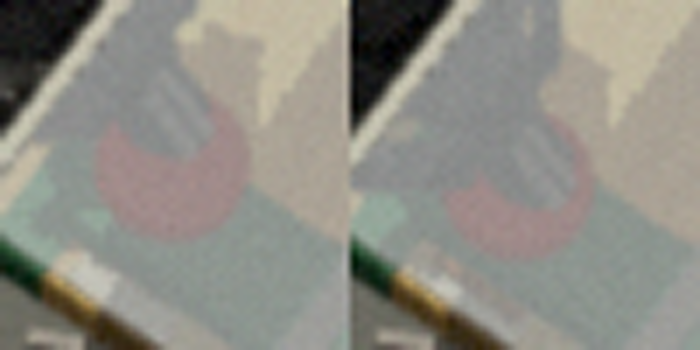

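Request:
send_rows(series=[{"tx": -0.5,"ty": 0,"tz": -1,"wx": 0,"wy": 0,"wz": 0,"jaw": 1},{"tx": -1,"ty": 0,"tz": -1.6,"wx": 0,"wy": 0,"wz": 0,"jaw": 1},{"tx": -1,"ty": 0,"tz": -1.6,"wx": 0,"wy": 0,"wz": 0,"jaw": 1},{"tx": 0,"ty": 0,"tz": -4,"wx": 0,"wy": 0,"wz": 0,"jaw": 1},{"tx": 0,"ty": 0,"tz": -5,"wx": 0,"wy": 0,"wz": 0,"jaw": 1}])

```text
t: 12.75
tool_pos: [0.5857, 0.0258, 0.2989]
tool_rot: [0.115, 2.449, -0.049]
contact_force: [0.4, -0.1, 1.3]
opening: -0.0001
```

```bash
python3 - <<'E'
from plan import *
st();print(inp(ctrl.get_obs()["tool_pos"]))
rows([*w(PR,PY,-.11,0),.26],toolR(PY+np.pi))
cv2.imwrite("pics/s9.png",ctrl.get_image("side")[:,:,::-1]);cv2.imwrite("pics/t9.png",ctrl.get_image("top")[:,:,::-1])
crop("pics/s9.png","pics/s9c.png",280,180,180,140,4)
crop("pics/t9.png","pics/t9c.png",270,160,100,130,4.5)
E
```

```text
t 12.75 [0.5857 0.0258 0.2989] F [ 0.4 -0.1  1.3] op -0.0001 q [-0.07 -0.48  2.07 -0.02  0.86 -1.54]
[-0.0596  0.0008]
t 12.75 d [-0.0502  0.004  -0.0389] rv [-0.005  0.691  0.002]
N 4
0 [1.59, -0.01, -0.05] [-0.001, 0.173, 0.0]
1 [1.58, -0.02, 0.22] [-0.001, 0.173, 0.0]
2 [1.51, -0.02, 0.49] [-0.001, 0.173, 0.0]
3 [1.41, -0.02, 0.74] [-0.001, 0.173, 0.0]
```

View pics/s9c.png

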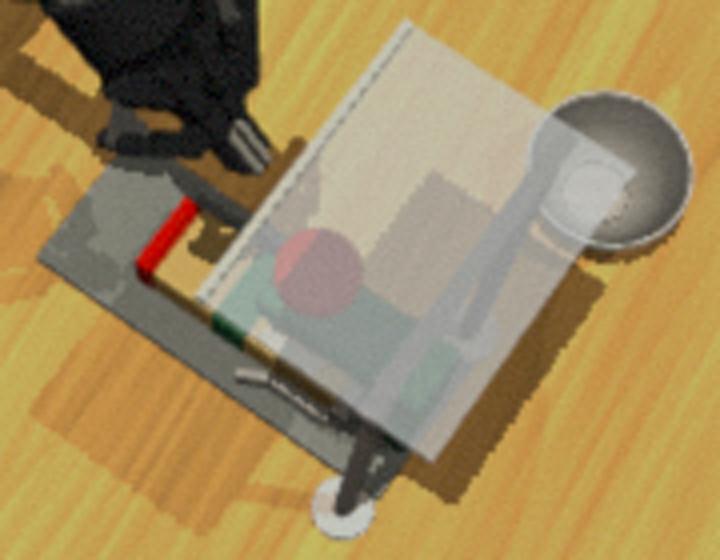

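View pics/t9c.png

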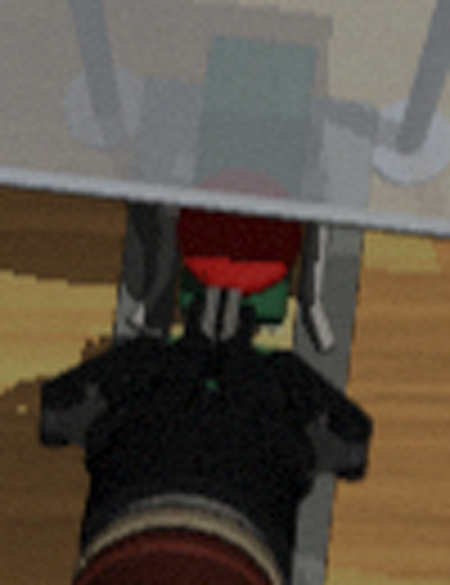

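Request:
send_rows(series=[{"tx": 3.5,"ty": 0,"tz": 0,"wx": 0,"wy": 0.08,"wz": 0,"jaw": 1},{"tx": 2,"ty": 0,"tz": 0,"wx": 0,"wy": 0.173,"wz": 0,"jaw": 0},{"tx": 1,"ty": 0,"tz": 0.4,"wx": 0,"wy": 0.173,"wz": 0,"jaw": 0},{"tx": 0.5,"ty": 0,"tz": 0.6,"wx": 0,"wy": 0.173,"wz": 0,"jaw": 0},{"tx": 0,"ty": 0,"tz": 0,"wx": 0,"wy": 0.08,"wz": 0,"jaw": 0}])

```text
t: 13.48
tool_pos: [0.5278, 0.0316, 0.2503]
tool_rot: [-0.148, -3.132, 0.008]
contact_force: [0.3, 0.3, 0.0]
opening: 0.0723
```

```bash
python3 - <<'E'
from plan import *
st();print(inp(ctrl.get_obs()["tool_pos"]))
rows([*w(PR,PY,-.097,0),.12],toolR(PY+np.pi))
E
```

```text
t 13.47 [0.5278 0.0316 0.2503] F [0.3 0.3 0. ] op 0.0723 q [-0.08 -0.18  1.82 -0.01  1.51 -1.55]
[-0.1179  0.001 ]
t 13.475 d [ 0.0207 -0.003  -0.1303] rv [-0.005 -0.006  0.001]
N 3
0 [-0.72, -0.01, 4.34] [-0.002, -0.002, 0.0]
1 [-0.71, -0.02, 4.34] [-0.002, -0.002, 0.0]
2 [-0.7, -0.03, 4.34] [-0.002, -0.002, 0.0]
```

Request:
send_rows(series=[{"tx": -0.7,"ty": 0,"tz": 4.3,"wx": 0,"wy": -0.006,"wz": 0,"jaw": 0},{"tx": -0.7,"ty": 0,"tz": 4.3,"wx": 0,"wy": 0,"wz": 0,"jaw": 0},{"tx": -0.3,"ty": 0,"tz": 3,"wx": 0,"wy": 0,"wz": 0,"jaw": 0},{"tx": 0,"ty": 0,"tz": 0,"wx": 0,"wy": 0,"wz": 0,"jaw": 0}])

```text
t: 13.98
tool_pos: [0.5439, 0.0291, 0.1261]
tool_rot: [-0.149, -3.128, 0.007]
contact_force: [-0.0, 0.7, -0.7]
opening: 0.0855
```

```bash
python3 - <<'E'
from plan import *
st();print(inp(ctrl.get_obs()["tool_pos"]))
rows([*w(PR,PY,-.096,0),.037],toolR(PY+np.pi))
E
```

```text
t 13.97 [0.5439 0.0291 0.1261] F [-0.   0.7 -0.7] op 0.0855 q [-0.08 -0.03  1.9  -0.01  1.28 -1.55]
[-0.1016  0.0002]
t 13.975 d [ 0.0056 -0.0007 -0.0891] rv [-0.005 -0.01   0.   ]
N 2
0 [-0.32, 0.02, 4.45] [-0.003, -0.005, 0.0]
1 [-0.3, 0.0, 4.45] [-0.003, -0.005, 0.0]
```

Request:
send_rows(series=[{"tx": 0,"ty": 0,"tz": 4,"wx": 0,"wy": 0,"wz": 0,"jaw": 0},{"tx": 0,"ty": 0,"tz": 3.5,"wx": 0,"wy": 0,"wz": 0,"jaw": 0},{"tx": 0,"ty": 0,"tz": 1,"wx": 0,"wy": 0,"wz": 0,"jaw": 0},{"tx": 0,"ty": 0,"tz": 0,"wx": 0,"wy": 0,"wz": 0,"jaw": 0}])

```text
t: 14.48
tool_pos: [0.5464, 0.0286, 0.0441]
tool_rot: [-0.149, -3.134, 0.008]
contact_force: [-0.3, 0.8, -0.4]
opening: 0.0859
```

```bash
python3 - <<'E'
from plan import *
st();print(inp(ctrl.get_obs()["tool_pos"]))
rows([*w(PR,PY,-.10,0),.037],toolR(PY+np.pi))
E
```

```text
t 14.47 [0.5464 0.0286 0.0441] F [-0.3  0.8 -0.4] op 0.0859 q [-0.08  0.08  1.94 -0.01  1.13 -1.55]
[-0.0991 -0.0002]
t 14.475 d [-0.0009  0.0003 -0.0071] rv [-0.005 -0.004  0.   ]
N 1
0 [0.09, 0.02, 0.71] [-0.005, -0.004, 0.0]
```

Request:
send_rows(series=[{"tx": 0,"ty": 0,"tz": 0.6,"wx": 0,"wy": 0,"wz": 0,"jaw": 0},{"tx": 0,"ty": 0,"tz": 0,"wx": 0,"wy": 0,"wz": 0,"jaw": 1},{"tx": 0,"ty": 0,"tz": 0,"wx": 0,"wy": 0,"wz": 0,"jaw": 1},{"tx": 0,"ty": 0,"tz": 0,"wx": 0,"wy": 0,"wz": 0,"jaw": 1},{"tx": 0,"ty": 0,"tz": 0,"wx": 0,"wy": 0,"wz": 0,"jaw": 1}], squeeze=45)

```text
t: 15.1
tool_pos: [0.5494, 0.0284, 0.0428]
tool_rot: [0.149, 3.135, -0.008]
contact_force: [-0.2, 0.7, -2.0]
opening: 0.0588
```

```bash
python3 - <<'E'
from plan import *
st();print(inp(ctrl.get_obs()["tool_pos"]))
E
```

```text
t 15.1 [0.5494 0.0284 0.0428] F [-0.2  0.7 -2. ] op 0.0588 q [-0.08  0.09  1.93 -0.01  1.12 -1.55]
[-0.096 -0.   ]
```

Request:
send_rows(series=[{"tx": 1,"ty": 0,"tz": -0.1,"wx": 0,"wy": 0,"wz": 0,"jaw": 1},{"tx": 2,"ty": 0,"tz": 0,"wx": 0,"wy": 0,"wz": 0,"jaw": 1},{"tx": 2.5,"ty": 0,"tz": 0,"wx": 0,"wy": 0,"wz": 0,"jaw": 1},{"tx": 2.5,"ty": 0,"tz": 0,"wx": 0,"wy": 0,"wz": 0,"jaw": 1},{"tx": 2,"ty": 0,"tz": 0,"wx": 0,"wy": 0,"wz": 0,"jaw": 1}])

```text
t: 15.72
tool_pos: [0.4449, 0.0383, 0.0425]
tool_rot: [0.149, 3.137, -0.008]
contact_force: [0.8, -0.0, -0.7]
opening: 0.059
```

```bash
python3 - <<'E'
from plan import *
st();print(inp(ctrl.get_obs()["tool_pos"]))
c=w(TR,TY,-.055,0)
rows([*c,.13],toolR(TY+np.pi));print(c)
E
```

```text
t 15.72 [0.4449 0.0383 0.0425] F [ 0.8 -0.  -0.7] op 0.059 q [-0.08 -0.16  2.18 -0.01  1.13 -1.55]
[-2.01e-01 -1.00e-04]
t 15.725 d [ 0.0256 -0.4036  0.0875] rv [-0.005  0.    -0.335]
N 7
0 [-0.91, -5.71, -1.22] [-0.001, 0.0, -0.048]
1 [-0.64, -5.75, -1.22] [-0.001, 0.0, -0.048]
2 [-0.36, -5.77, -1.23] [-0.001, 0.0, -0.048]
3 [-0.09, -5.78, -1.23] [-0.001, 0.0, -0.048]
4 [0.19, -5.78, -1.24] [-0.001, 0.0, -0.048]
5 [0.47, -5.76, -1.24] [-0.001, 0.0, -0.048]
6 [0.74, -5.73, -1.25] [-0.001, 0.0, -0.048]
[ 0.47057641 -0.36527364]
```

Request:
send_rows(series=[{"tx": 0,"ty": 0,"tz": -4,"wx": 0,"wy": 0,"wz": 0,"jaw": 1},{"tx": -0.9,"ty": -4.5,"tz": -3,"wx": 0,"wy": 0,"wz": -0.048,"jaw": 1},{"tx": -0.7,"ty": -5.7,"tz": -1,"wx": 0,"wy": 0,"wz": -0.048,"jaw": 1},{"tx": -0.4,"ty": -5.7,"tz": 0,"wx": 0,"wy": 0,"wz": -0.048,"jaw": 1},{"tx": -0.1,"ty": -5.7,"tz": 0,"wx": 0,"wy": 0,"wz": -0.048,"jaw": 1}])

```text
t: 16.35
tool_pos: [0.4573, -0.1794, 0.1237]
tool_rot: [0.177, -3.134, 0.009]
contact_force: [1.5, 0.7, -2.0]
opening: 0.0589
```

```bash
python3 - <<'E'
from plan import *
st()
c=w(TR,TY,-.055,0)
rows([*c,.12],toolR(TY+np.pi))
E
```

```text
t 16.35 [ 0.4573 -0.1794  0.1237] F [ 1.5  0.7 -2. ] op 0.0589 q [-0.52 -0.17  2.03 -0.01  1.28 -2.2 ]
t 16.35 d [ 0.0133 -0.1858 -0.0037] rv [-0.006 -0.003 -0.127]
N 4
0 [0.19, -4.65, 0.12] [-0.001, -0.001, -0.032]
1 [0.34, -4.64, 0.11] [-0.001, -0.001, -0.032]
2 [0.49, -4.63, 0.11] [-0.001, -0.001, -0.032]
3 [0.63, -4.61, 0.1] [-0.001, -0.001, -0.032]
```

Request:
send_rows(series=[{"tx": 0.2,"ty": -4.6,"tz": 0,"wx": 0,"wy": 0,"wz": -0.032,"jaw": 1},{"tx": 0.3,"ty": -4.6,"tz": 0,"wx": 0,"wy": 0,"wz": -0.032,"jaw": 1},{"tx": 0.5,"ty": -4.6,"tz": 0,"wx": 0,"wy": 0,"wz": -0.032,"jaw": 1},{"tx": 0.4,"ty": -3.3,"tz": 0,"wx": 0,"wy": 0,"wz": -0.025,"jaw": 1},{"tx": 0,"ty": 0,"tz": 0,"wx": 0,"wy": 0,"wz": 0,"jaw": 1}])

```text
t: 16.98
tool_pos: [0.4665, -0.3579, 0.1235]
tool_rot: [0.364, -3.116, 0.007]
contact_force: [0.1, 0.2, -1.9]
opening: 0.059
```

```bash
python3 - <<'E'
from plan import *
st()
c=w(TR,TY,-.055,0)
rows([*c,.04],toolR(TY+np.pi))
cv2.imwrite("pics/t10.png",ctrl.get_image("top")[:,:,::-1]);cv2.imwrite("pics/s10.png",ctrl.get_image("side")[:,:,::-1])
crop("pics/t10.png","pics/t10c.png",400,200,160,160,3.5)
crop("pics/s10.png","pics/s10c.png",160,280,200,150,3.8)
E
```

```text
t 16.98 [ 0.4665 -0.3579  0.1235] F [ 0.1  0.2 -1.9] op 0.059 q [-0.78  0.07  1.8  -0.01  1.27 -2.58]
t 16.975 d [ 0.0041 -0.0074 -0.0835] rv [-0.004 -0.005 -0.008]
N 2
0 [-0.14, -0.39, 4.18] [-0.002, -0.003, -0.004]
1 [-0.12, -0.4, 4.18] [-0.002, -0.003, -0.004]
```

View pics/t10c.png

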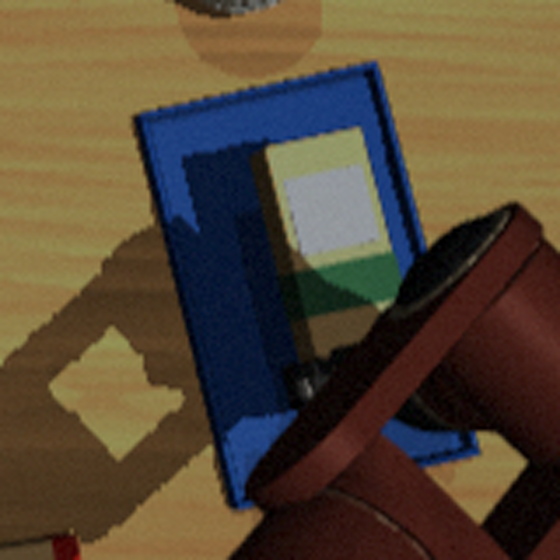

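View pics/s10c.png

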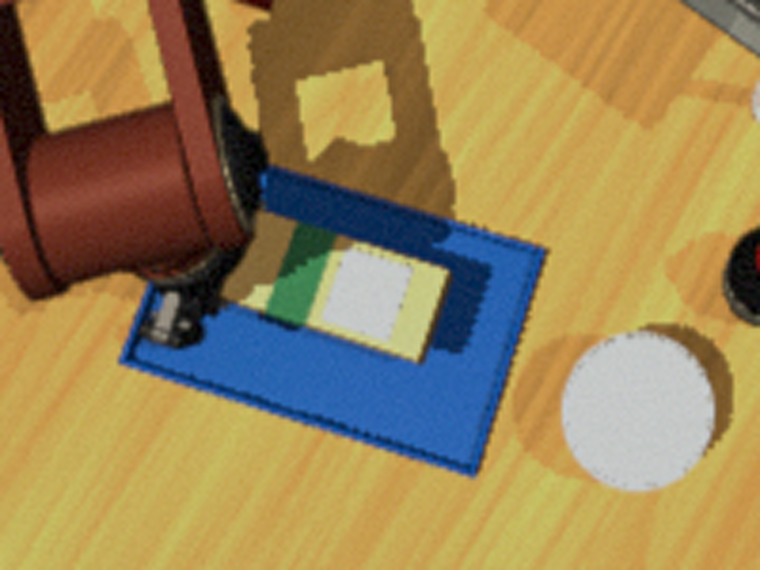

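The carton is well centred over the tray. Lowering.

Request:
send_rows(series=[{"tx": -0.2,"ty": -0.7,"tz": 3.5,"wx": 0,"wy": 0,"wz": -0.008,"jaw": 1},{"tx": 0,"ty": 0,"tz": 3,"wx": 0,"wy": 0,"wz": 0,"jaw": 1},{"tx": 0,"ty": 0,"tz": 0.6,"wx": 0,"wy": 0,"wz": 0,"jaw": 1},{"tx": 0,"ty": 0,"tz": 0,"wx": 0,"wy": 0,"wz": 0,"jaw": 1}])

```text
t: 17.58
tool_pos: [0.4702, -0.3578, 0.0517]
tool_rot: [0.386, -3.113, 0.005]
contact_force: [-0.4, 0.8, -1.7]
opening: 0.059
```

```bash
python3 - <<'E'
from plan import *
st()
c=w(TR,TY,-.055,0)
rows([*c,.038],toolR(TY+np.pi))
E
```

```text
t 17.57 [ 0.4702 -0.3578  0.0517] F [-0.4  0.8 -1.7] op 0.059 q [-0.77  0.17  1.83 -0.01  1.15 -2.59]
t 17.575 d [ 0.0004 -0.0075 -0.0137] rv [-0.002 -0.005  0.007]
N 1
0 [0.14, -0.73, 1.37] [-0.002, -0.005, 0.007]
```

Request:
send_rows(series=[{"tx": 0.1,"ty": -0.6,"tz": 0.8,"wx": 0,"wy": 0,"wz": 0.007,"jaw": 1},{"tx": 0,"ty": 0,"tz": 0.4,"wx": 0,"wy": 0,"wz": 0,"jaw": 1},{"tx": 0,"ty": 0,"tz": 0.2,"wx": 0,"wy": 0,"wz": 0,"jaw": 1},{"tx": 0,"ty": 0,"tz": 0.1,"wx": 0,"wy": 0,"wz": 0,"jaw": 1}])

```text
t: 18.08
tool_pos: [0.4723, -0.3654, 0.0393]
tool_rot: [0.375, -3.118, 0.012]
contact_force: [0.1, -0.1, -1.4]
opening: 0.0588
```

```bash
python3 - <<'E'
from plan import *
st()
E
```

```text
t 18.07 [ 0.4723 -0.3654  0.0393] F [ 0.1 -0.1 -1.4] op 0.0588 q [-0.78  0.19  1.82 -0.01  1.12 -2.59]
```

Request:
send_rows(series=[{"tx": 0,"ty": 0,"tz": 0.25,"wx": 0,"wy": 0,"wz": 0,"jaw": 1},{"tx": 0,"ty": 0,"tz": 0.2,"wx": 0,"wy": 0,"wz": 0,"jaw": 1}])

```text
t: 18.32
tool_pos: [0.4726, -0.3659, 0.0373]
tool_rot: [0.375, -3.117, 0.01]
contact_force: [-7.5, 6.6, 17.6]
opening: 0.0591
```

```bash
python3 - <<'E'
from plan import *
st()
E
```

```text
t 18.32 [ 0.4726 -0.3659  0.0373] F [-7.5  6.6 17.6] op 0.0591 q [-0.78  0.2   1.82 -0.01  1.12 -2.59]
```

Down on the tray floor. Release and lift.

Request:
send_rows(series=[{"tx": 0,"ty": 0,"tz": -0.1,"wx": 0,"wy": 0,"wz": 0,"jaw": 0},{"tx": 0,"ty": 0,"tz": 0,"wx": 0,"wy": 0,"wz": 0,"jaw": 0},{"tx": 0,"ty": 0,"tz": 0,"wx": 0,"wy": 0,"wz": 0,"jaw": 0},{"tx": 0,"ty": 0,"tz": -3,"wx": 0,"wy": 0,"wz": 0,"jaw": 0},{"tx": 0,"ty": 0,"tz": -5,"wx": 0,"wy": 0,"wz": 0,"jaw": 0}])

```text
t: 18.95
tool_pos: [0.4706, -0.3633, 0.1152]
tool_rot: [0.374, -3.113, -0.0]
contact_force: [0.3, -1.0, 0.8]
opening: 0.0853
```

Request:
send_rows(series=[{"tx": 1,"ty": 0,"tz": -5,"wx": 0,"wy": 0,"wz": 0,"jaw": 0},{"tx": 4,"ty": 0,"tz": -4,"wx": 0,"wy": 0,"wz": 0,"jaw": 0},{"tx": 4,"ty": 0,"tz": -3,"wx": 0,"wy": 0,"wz": 0,"jaw": 0},{"tx": 0,"ty": 0,"tz": 0,"wx": 0,"wy": 0,"wz": 0,"jaw": 0}])

```text
t: 19.45
tool_pos: [0.3834, -0.3865, 0.2446]
tool_rot: [0.377, -3.117, 0.013]
contact_force: [1.4, -0.8, 0.5]
opening: 0.0855
```

```bash
python3 - <<'E'
from plan import *
st()
cv2.imwrite("pics/t11.png",ctrl.get_image("top")[:,:,::-1]);cv2.imwrite("pics/s11.png",ctrl.get_image("side")[:,:,::-1])
E
```

```text
t 19.45 [ 0.3834 -0.3865  0.2446] F [ 1.4 -0.8  0.5] op 0.0855 q [-0.92 -0.15  1.8  -0.01  1.48 -2.73]
```

View pics/t11.png

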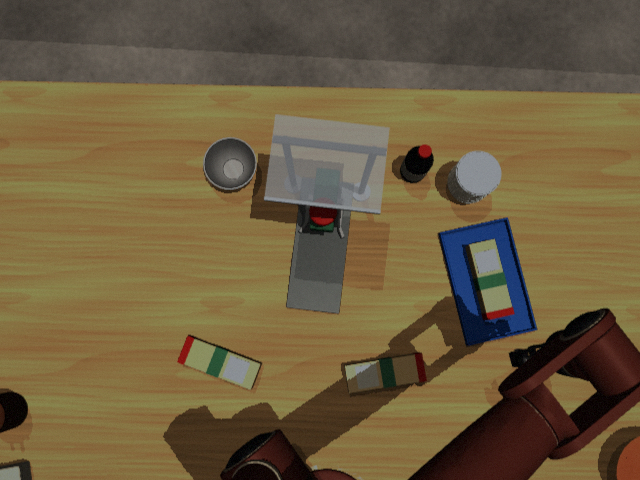

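View pics/s11.png

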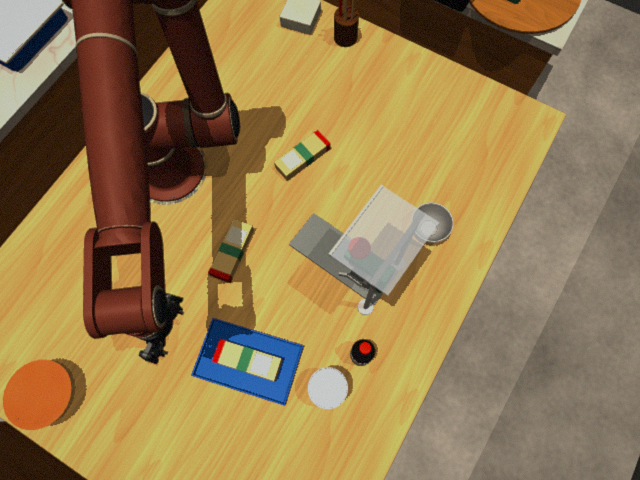

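Top and side views: the carton lies flat and lengthwise in the tray (top view (490,280)). The gripper is clear. The bowl (230,163), bottle (416,163) and cups (473,177) are at their original pixels, and the knob is up.

```bash
python3 -c "
from station import ctrl
print(ctrl.finish_job())"
```

```text
the job is handed in; nothing more can be done
None
```

I did the three steps in the order asked and handed the job in at about 19.5 s of the 72 s; no verdict was reported.

- **Loading:** I took the leftmost carton and slid it white field first between the guides until it stopped hard at about 16 N. I then released it.
- **Home check:** In the side view its red end lay 71 mm in from the plate edge, against 70 mm expected. The top camera alone put it about 2.4 mm short, but the two cameras already disagreed by that much in x. With that bias allowed for, about 1 mm is left unexplained.
- **Pressing:** I pushed the knob with shut, leaned-back fingers until it stalled at 20–24 N, above the 14 N spring force. The picture shift matched the full 25 mm. I held it there about half a second, then retracted. The next picture showed the knob fully up and the carton in the same place.
- **Tray:** The carton lies flat, lengthwise and roughly centred in the blue tray, released, with the gripper clear.
- **Bystanders:** The bowl, bottle, cup stack and look-alike cartons appear where they started.

I saw no visible stamp mark on the white field in the pictures, so I can't confirm the print itself. My evidence for the pressing is the force and the knob travel.

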